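Set two curd moulds under one press board

ROBOT

A 7-joint arm with a two-finger parallel gripper is mounted at the origin on the work surface. World frame = base frame: x ahead of the robot, y to its left, z up, the work surface at z = 0. Lengths are in mm, angles in rad, forces in N, time in s.
With the tool pointing down it reaches from about 425 to 950 mm from the base axis. Payload 4.7 kg.
Tool frame: the origin (TCP) lies at the very end of the fingers, on their centre line; the grasp point (between the pads) lies pinch_z behind it (pinch_z is the distance from the TCP to the grasp point, in mm); z points along the fingers, y is the direction in which the jaws open and shut (so a half turn about z gives the same grasp; the last joint's range is limited). The gripper opens to 87 mm and grips with 3 to 60 N. Pads are 19 mm wide; open, the fingers measure 117 mm over their backs; the gripper's body (75 mm by 190 mm) begins 51 mm behind the grasp point.
Start: joints at [1.096, 0.469, -0.049, 1.532, 0.024, 1.141, -0.082], TCP at [291.094, -609.027, 222.573] pointing down, gripper open.
Joint ranges: [-2.59, 2.59], [-0.33, 1.99], [-1.39, 1.29], [0.1, 2.45], [-1.04, 4.18], [0.21, 1.99], [-2.66, 2.66]. Speed limits (rad/s): [2.57, 2.57, 3.14, 3.14, 3.14, 3.14, 3.14].

INTERFACE

Orientations are given as a rotation vector (axis times angle).
In Python, from bench import * gives the robot as it stands. The module is installed in compiled form; this text tells all that it offers.
- The arm moves only by the tool carry_out, never from a script. Its argument "steps" is a list of rows, each a list of 3 entries, a list of its own where there are three numbers: the shift along the tool's x, y, z in m, then the turn, a rotation vector about the tool's x, y, z in degrees, then the opening, from 0 (shut) to 1 (fully open). In form: [[[dx, dy, dz], [ax, ay, az], grip], ...]. A call has 1 to 5 rows; each row is the pose to reach, as a shift and turn from the pose commanded when the call began, along the tool's axes at that moment; what a row does not reach only later rows make up. A row lasts 1/10 s, in which the tool goes at most 50 mm and 8.59 degrees, less where a joint would pass 70% of its speed; a pose out of reach is approached as far as the arm can. A call with a gripper value outside its range is refused whole. The fingers move at their own pace and stop on an object; "grip_force" is the grip in N (left out, the last holds). Time passes only in rows, so rows that repeat a pose let the fingers close. It gives the time, the measured TCP pose, the force and the opening at its end, in the units of the state.
- observe(): the state, without advancing time (a new reading comes with each control period).
- snapshot(name): name is "side" or "top"; returns a dict with "image" (420x560x3 uint8, red, green, blue), "vfov" (degrees; the focal length in pixels is half the picture's height over the tangent of half this angle, whatever the lens; pixels are square), "cx", "cy" (the principal point, pixels), "rvec" (rotation vector, rad) and "tvec" (3), from world to camera coordinates, as OpenCV has them. Camera axes: x right, y down, z forward; pixel columns grow to the right and rows downward; lengths in mm; the calibration is good to about 2 mm. A picture is of the moment at which its call begins. There is no depth.
- job_done(): hands the job in, once; it reports no verdict.
Trained networks look in a picture, given as the dict that the camera call returned (one of the last four; its "shot" number tells which), for a name from the list of things; names that differ only in an ending like _2 or _b are one class to them, and where a whole thing is asked for, a point or a joint stands for the part that bears it (a point fixed in the world has none). Each returns a list of dicts, best first, with "p" (0 to 1); they miss things now and then, are a little off and sometimes report something else, mostly with a low value. They report only what shows in the picture. A call takes as long as a camera call. They do not tell look-alikes from the thing itself.
- find_in(picture, name): "bbox" ([left, top, width, height] as shares, 0 to 1, of the picture: columns of its width, rows of its height, round what is visible of it).
- pinpoint(picture, name): "location" ([column, row] as shares, 0 to 1, of the picture: columns of its width, rows of its height: a listed point, or the origin of a listed thing).
The state is a dict: "time_s": time; "joint_pos": joint angles; "joint_vel": joint speeds; "tau": joint torques, N m; "position": TCP position; "ee_rot": TCP orientation; "contact_force": force on the tool from outside, world axes, zero at the start; "wrist_torque": the same for the moment, N m; "grip_width": opening from 0.0 (shut) to 1.0 (fully open).
Only numpy, scipy, OpenCV 4.12 (cv2) and the standard library are available. Lean on these libraries where they do the work, as an engineer would, in place of code of your own. Each camera call takes 0.05 s, during which the arm holds its last target.

TASK

Get the last two filled moulds pressing in the draining tray: stand the round mould in the middle of the round drain mat beside the square mould, put the round follower in the round mould and the square follower in the square mould, lay the press board across both followers with its middle midway between the moulds, and set the steel weight on the middle of the board. Keep the filled moulds upright, leave the square mould standing where it is, and do not knock the two finished cheeses lying to either side. Lower the weight onto the board rather than dropping it, and let go of everything.

Things in the scene. Friction and masses are not known exactly. Their poses are not given: they have to be found in the camera images.
- tray: Fixed stainless draining tray, a rectangle 150 mm (its x) by 262 mm (its y), with a slatted grid inside, whose top is 16 mm above the marble, and a rim 31 mm high all round, with a short outlet pipe on one long side (its +x, the side away from the robot). Origin: middle of its underside, on the marble; z up. It carries the square mould at one end and the bare drain mat at the other; which end is which varies.
- mat: Round plastic mesh drain mat, 82 mm across and 2 mm thick, lying on the tray's grid 100 to 135 mm from the square mould (centre to centre). It does not shift. Origin: middle of its underside, on the grid; its top is 18 mm above the marble; z up.
- mould_round_center (a point): Round ivory plastic cheese mould with small drain holes, an open cup 80 mm high, 60 mm across at the foot and 66 mm at the rim (63 mm at mid-height), wall 3 mm, filled with white herb-flecked curd (firm, one piece with the mould) up to 65 mm above its foot, so 15 mm below its rim; mouth 60 mm across inside. About 0.3 kg. Stands upright on the marble at the start. Point: on its axis half-way up, 40 mm above its foot; z up the axis.
- mould_square_center (a point): Square ivory plastic cheese mould with small drain holes, 62 by 62 mm and 80 mm high, wall 3 mm, opening 56 by 56 mm, filled like the round one with curd up to 65 mm above its foot. About 0.3 kg, loose, already standing on the tray's grid in its proper place. Point: on its axis half-way up, 40 mm above its foot; x and y square to its sides, z up.
- follower_round_center (a point): Round beech follower (the loose pusher that goes in a mould on top of the curd): a disc 50 mm across and 10 mm thick with an upright round handle 32 mm across on it, 48 mm high in all. About 70 g. Stands on its disc. Point: on its axis half-way up, 24 mm above its underside; z up the axis. Standing on the curd, its top is 33 mm above the mould's rim.
- follower_square_center (a point): Square beech follower: a plate 47 by 47 mm and 10 mm thick with an upright square handle 30 by 30 mm on it (sides parallel to the plate's), 48 mm high in all. About 70 g. Stands on its plate. Point: on its axis half-way up, 24 mm above its underside; x and y square to its sides, z up.
- board_center (a point): Plain wooden press board 200 mm long (its x), 60 mm wide (its y), 18 mm thick, about 0.16 kg, lying flat on the marble, roughly crosswise in front of the robot. Point: its middle, 9 mm above its underside; z up.
- weight_center (a point): Stainless press weight: a cylinder 60 mm across and 30 mm high with a round grip knob on top, 26 mm across, from 36 to 60 mm above the underside (a neck 20 mm across below the knob). About 0.65 kg. Point: on its axis half-way up, 30 mm above its underside (the top of the cylinder); z up.
- cheese_block: Finished herbed cheese, a white block 85 (its x) by 60 (its y) by 45 mm high on the marble at the robot's right; to be left alone. Origin: middle of its underside.
- cheese_loaf: Finished herbed cheese, a white rounded loaf 110 mm long (its x), 58 mm wide and 54 mm high, tapered at both ends, on the marble at the robot's left; to be left alone. Origin: middle of its underside.
Mind the look-alikes: they are no part of the job. Leave any blue or green look-alike of the part that bears mould_round_center alone.

How it is judged (in metres and radians):
At the end, for the whole second after the job is handed in: Round mould within 14 mm of mat centre; square mould moved under 20 mm; each follower on the curd of its own mould (12 mm); board on both followers (their axes within 20 mm of its centre line, its middle within 86 mm of each mould); weight within 15 mm of board middle; all level, released, at rest (horizontal distance between mould_round_center and mat below 0.014 m and z of mould_round_center in the frame of mat between 0.037 and 0.047 m and distance of mould_square_center from where it was at the start of the episode below 0.02 m and horizontal distance between follower_round_center and mould_round_center below 0.012 m and z of follower_round_center in the frame of mould_round_center between 0.043 and 0.055 m and y of follower_round_center in the frame of board_center between -0.02 and 0.02 m and z of follower_round_center in the frame of board_center between -0.039 and -0.027 m and horizontal distance between board_center and mould_round_center below 0.086 m and horizontal distance between follower_square_center and mould_square_center below 0.012 m and z of follower_square_center in the frame of mould_square_center between 0.043 and 0.055 m and y of follower_square_center in the frame of board_center between -0.02 and 0.02 m and z of follower_square_center in the frame of board_center between -0.039 and -0.027 m and horizontal distance between board_center and mould_square_center below 0.086 m and horizontal distance between weight_center and board_center below 0.015 m and z of weight_center in the frame of board_center between 0.034 and 0.044 m and angle between each of mould_round_center, mould_square_center, follower_round_center, follower_square_center, board_center, weight_center's own z axis and vertical below 0.12 rad and linear speed of each of mould_round, mould_square, follower_round, follower_square, board, weight below 0.02 m/s and angular speed of each of mould_round, mould_square, follower_round, follower_square, board, weight below 0.2 rad/s); the robot touches nothing.
It fails at once if a filled mould is tipped by more than 0.5 rad (angle between any of mould_round_center, mould_square_center's own z axis and vertical above 0.5 rad).
It fails at once if a finished cheese is moved by more than 30 mm (distance of any of cheese_block, cheese_loaf from where it was at the start of the episode above 0.03 m).
It fails at once if the weight falls onto the board (faster than 0.6 m/s within 70 mm of the board's middle) (distance between weight_center and board_center below 0.07 m and linear speed of weight above 0.6 m/s).
It also fails if it takes over 120 s, if anything falls off the work surface, if the arm or the gripper's body presses on something with over 40 N, if the wrist force passes 120 N, or if a joint passes its speed limit or range.

## Working session

There is one attempt and no reset: what is moved stays moved. The work goes in short steps, Python scripts to look and compute and a tool call to move; the robot and the scene stay as the last step left them, time stands still between calls to the robot, and variables do not carry over. Pictures are saved under pics/ and viewed, and the job is handed in when it is done.

Besides the shell and the picture viewer there is one more tool, called after "Emit:" as name([rows], argument=value, ...), one row to a line, values as JSON. carry_out: Moves the arm, as the interface text tells. Its arguments: {"type":"object","properties":{"steps":{"type":"array"},"grip_force":{"type":"number"}},"required":["steps"]}

```bash
mkdir -p pics
cat > h.py <<'E'
from bench import *
import numpy as np, cv2
from scipy.spatial.transform import Rotation as R
def cam(s):
    f=420/2/np.tan(np.radians(s["vfov"])/2)
    K=np.array([[f,0,s["cx"]],[0,f,s["cy"]],[0,0,1]])
    Rm=cv2.Rodrigues(np.array(s["rvec"],float))[0]; t=np.array(s["tvec"],float).ravel()
    return K,Rm,t
def pix2z(s,u,v,z):
    K,Rm,t=cam(s); d=Rm.T@np.linalg.solve(K,[u,v,1]); c=-Rm.T@t
    return c+d*(z-c[2])/d[2]
def proj(s,p):
    K,Rm,t=cam(s); q=K@(Rm@np.array(p,float)+t); return q[:2]/q[2]
def save(s,n): cv2.imwrite(f"pics/{n}.png",cv2.cvtColor(s["image"],cv2.COLOR_RGB2BGR))
def tri(ss,uvs):
    A=[];b=[]
    for s,(u,v) in zip(ss,uvs):
        K,Rm,t=cam(s); d=Rm.T@np.linalg.solve(K,[u,v,1]); d/=np.linalg.norm(d); c=-Rm.T@t
        P=np.eye(3)-np.outer(d,d); A.append(P); b.append(P@c)
    return np.linalg.lstsq(np.vstack(A),np.hstack(b),rcond=None)[0]
E
python3 - <<'E'
from h import *
o=observe()
for k,v in o.items(): print(k,np.round(v,3))
ss={n:snapshot(n) for n in("side","top")}
for n,s in ss.items():
    save(s,n+"0"); print(n,{k:v for k,v in s.items() if k!="image"}, s["image"].shape)
    K,Rm,t=cam(s); print(-Rm.T@t)
Z=dict(tray=0,mat=16,mould_round_center=40,mould_square_center=56,follower_round_center=24,follower_square_center=24,board_center=9,weight_center=30,cheese_block=0,cheese_loaf=0)
for k,z in Z.items():
  for n,s in ss.items():
    for r in pinpoint(s,k)[:4]:
        u,v=r["location"][0]*560,r["location"][1]*420
        print(k,n,round(r["p"],2),np.round([u,v],1),np.round(pix2z(s,u,v,z),1))
E
```

```text
time_s 0.0
joint_pos [ 1.096  0.469 -0.049  1.534  0.024  1.141 -0.082]
joint_vel [-0.001 -0.     0.001  0.002  0.001 -0.     0.001]
tau [-1.0000e-03 -5.0797e+01 -8.1000e-02 -2.3615e+01 -6.2000e-02  3.8000e-02
  0.0000e+00]
position [ 290.82  -608.486  221.483]
ee_rot [-3.062e+00 -6.940e-01  1.000e-03]
contact_force [-0.183 -0.701 -0.443]
wrist_torque [-0.012  0.042 -0.006]
grip_width 1.001
side {'vfov': 46.94687171547643, 'cx': 276.26779208339207, 'cy': 213.02731825425815, 'rvec': array([ 0.70706182, -2.41038763,  1.35665797]), 'tvec': array([ 393.13222944,  185.304303  , 1092.47526343]), 'shot': 1} (420, 560, 3)
[-131.88417834  915.0631031   726.40134677]
top {'vfov': 47.699286009161725, 'cx': 287.882585221901, 'cy': 201.64723042161822, 'rvec': array([ 2.15514993, -2.07355256,  0.21214925]), 'tvec': array([1.03253724e-01, 4.70796375e+02, 1.00014517e+03]), 'shot': 2} (420, 560, 3)
[ 260.87470101   12.67311057 1074.11515774]
tray side 0.71 [238.1 212.4] [624.  -35.1   0. ]
mat side 0.58 [222.9 216.4] [630.6  26.2  16. ]
mat top 0.93 [285.7 138.4] [627.5  29.3  16. ]
mould_round_cente
[... 719 characters left out ...]
enter side 0.78 [290.8 172.8] [ 604.  -296.3   24. ]
follower_square_center side 0.28 [157.1 272.4] [595.9 316.5  24. ]
follower_square_center top 0.91 [425.9 154.3] [ 598.9 -295.2   24. ]
board_center side 0.63 [285.  240.5] [424.5  25.8   9. ]
board_center top 0.76 [288.8 224.9] [424.6  14.4   9. ]
weight_center side 0.74 [244.5 272.7] [417.4 213.7  30. ]
weight_center side 0.24 [283.4 238. ] [417.6  44.5  30. ]
weight_center top 0.63 [192.  228.2] [405.8 228.4  30. ]
cheese_block side 0.67 [353.1 184.6] [ 415.2 -371.1    0. ]
cheese_loaf side 0.56 [246.8 277.3] [426.  194.8   0. ]
cheese_loaf top 0.79 [124.4 221.7] [418.8 390.3   0. ]
cheese_loaf top 0.65 [292.5 224. ] [428.5   6.    0. ]
```

View pics/side0.png

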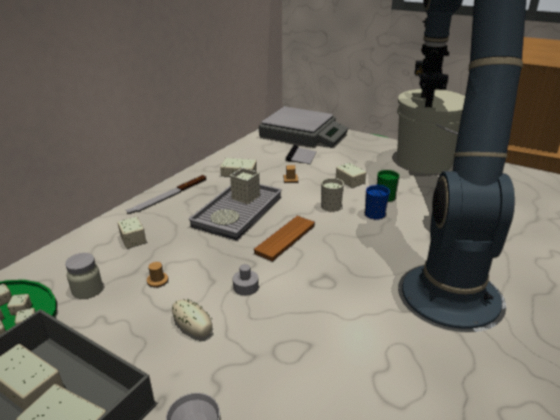

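View pics/top0.png

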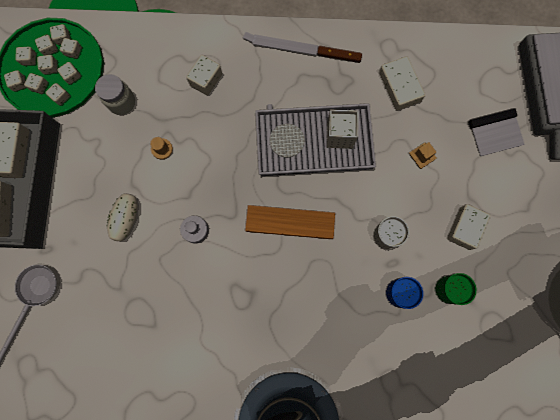

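The top view shows the ivory round mould at (390,232), tray at (315,140) with the mat at left (287,140) and the square mould at right (342,127), followers at (161,148) and (424,154), board at (290,222) and weight at (194,229). I'll refine these with overlays.

```bash
cat >> h.py <<'E'
def circ(c,r,z,n=48):
    a=np.linspace(0,2*np.pi,n); return np.c_[c[0]+r*np.cos(a),c[1]+r*np.sin(a),np.full(n,z)]
def rect(c,lx,ly,yaw,z):
    p=np.array([[1,1],[-1,1],[-1,-1],[1,-1],[1,1]])*[lx/2,ly/2]
    c_,s_=np.cos(yaw),np.sin(yaw); q=p@np.array([[c_,s_],[-s_,c_]])+np.array(c[:2]); return np.c_[q,np.full(5,z)]
def overlay(s,curves,u0,v0,w,h,k):
    im=cv2.cvtColor(s["image"],cv2.COLOR_RGB2BGR)
    im=cv2.resize(im[v0:v0+h,u0:u0+w],None,fx=k,fy=k,interpolation=cv2.INTER_CUBIC)
    for c,col in curves:
        p=np.array([proj(s,q) for q in c]); p=((p-[u0,v0]+.5)*k-.5)
        cv2.polylines(im,[np.round(p*8).astype(np.int32)],False,col,1,cv2.LINE_AA,3)
    return im
E
cat > ov.py <<'E'
from h import *
import sys
G=(0,255,0);M=(255,0,255);Y=(0,255,255)
def items(P):
    c={}
    m=P['mr']; z0=m[2] if len(m)>2 else 0
    c['mr']=[(circ(m,33,z0+80),G),(circ(m,30,z0),M)]
    m=P['ms']; c['ms']=[(rect(m,62,62,m[2],96),G),(rect(m,62,62,m[2],16),M)]
    m=P['fr']; c['fr']=[(circ(m,25,10),M),(circ(m,16,48),G)]
    m=P['fs']; c['fs']=[(rect(m,47,47,m[2],10),M),(rect(m,30,30,m[2],48),G)]
    m=P['b']; c['b']=[(rect(m,200,60,m[2],18),G),(rect(m,200,60,m[2],0),M)]
    m=P['w']; c['w']=[(circ(m,30,30),M),(circ(m,13,60),G)]
    m=P['mat']; c['mat']=[(circ(m,41,18),G)]
    m=P['tray']; c['tray']=[(rect(m,150,262,m[2],31),Y)]
    return c
def sheet(ss,P,name,keys,k=4,half=34,off={}):
    rows=[]
    for n in ("top","side"):
        s=ss[n]; C=items(P); r=[]
        for key in keys:
            m=P[key]; u,v=proj(s,[m[0],m[1],off.get(key,40)]); u=int(u);v=int(v)
            allc=sum([C[q] for q in C],[])
            r.append(overlay(s,allc,max(u-half,0),max(v-half,0),2*half,2*half,k))
        rows.append(np.hstack(r))
    cv2.imwrite(f"pics/{name}.png",np.vstack(rows))
E
cat > p0.py <<'E'
P=dict(mr=(400,-203),ms=(645,-94,0.0),fr=(594,320.5),fs=(600,-295.5,0.5),b=(424,15,1.5),w=(408,225),mat=(628,28),tray=(630,-33,0.0))
E
python3 - <<'E'
from ov import *; from p0 import P
ss={n:snapshot(n) for n in("side","top")}
np.save("ss0.npy",ss,allow_pickle=True)
sheet(ss,P,"a1",["mr","fr","fs"],k=4,half=32)
sheet(ss,P,"a2",["tray","b"],k=4,half=48)
sheet(ss,P,"a3",["w"],k=6,half=30)
E
```

```text
(no output)
```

View pics/a1.png

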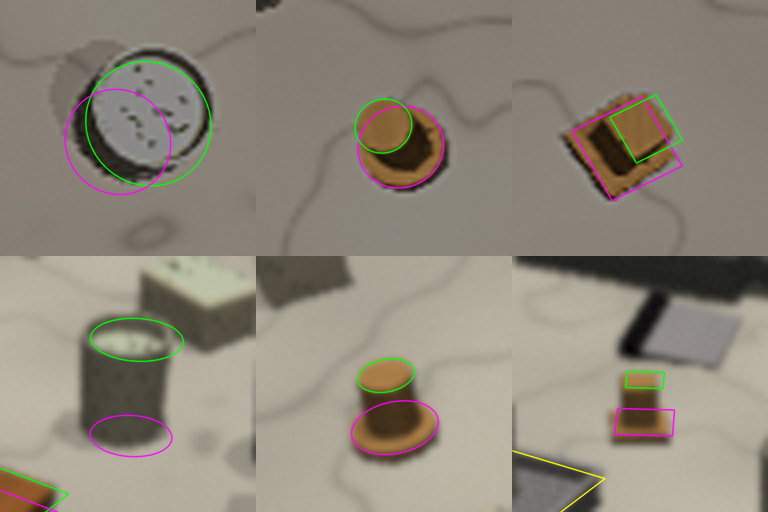

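View pics/a2.png

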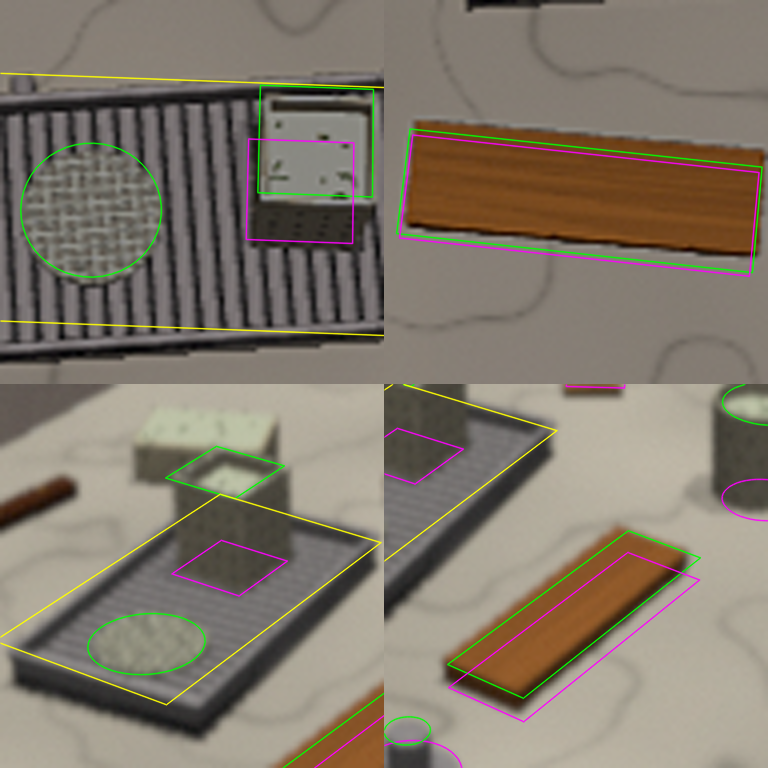

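View pics/a3.png

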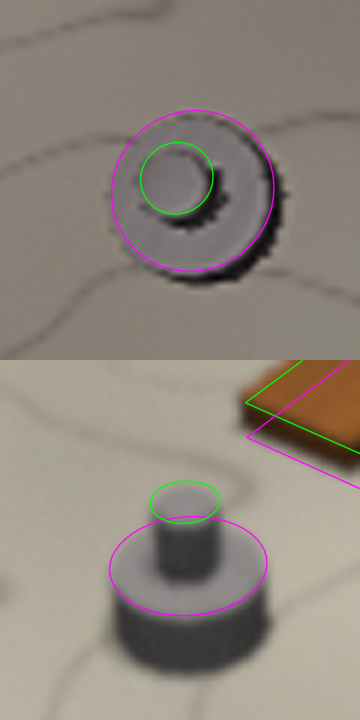

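```bash
cat >> ov.py <<'E'
from scipy.optimize import minimize
from scipy.ndimage import map_coordinates
def dens(c,n=120):
    c=np.asarray(c,float); L=np.r_[0,np.cumsum(np.linalg.norm(np.diff(c,axis=0),axis=1))]
    t=np.linspace(0,L[-1],n,endpoint=False); return np.c_[[np.interp(t,L,c[:,i]) for i in range(3)]].T
def gradimgs(s,sig=0.8):
    im=cv2.cvtColor(s["image"],cv2.COLOR_RGB2LAB).astype(float)
    im=cv2.GaussianBlur(im,(0,0),sig)
    return [(cv2.Sobel(im[...,i],cv2.CV_64F,1,0)/8,cv2.Sobel(im[...,i],cv2.CV_64F,0,1)/8) for i in range(3)]
def score(s,G,curves):
    K,Rm,t=cam(s); tot=0;n=0
    for c in curves:
        p=dens(c); q=(p@Rm.T+t)@K.T; q=q[:,:2]/q[:,2:]
        tg=np.roll(q,-1,0)-np.roll(q,1,0); nn=np.c_[-tg[:,1],tg[:,0]]; nn/=np.linalg.norm(nn,axis=1)[:,None]+1e-9
        e=0
        for gx,gy in G:
            a=map_coordinates(gx,[q[:,1],q[:,0]],order=1); b=map_coordinates(gy,[q[:,1],q[:,0]],order=1)
            e=e+(a*nn[:,0]+b*nn[:,1])**2
        tot+=np.minimum(np.sqrt(e),15).sum(); n+=len(p)
    return tot/n
def fit(ss,fn,x0,cams=("top","side"),rng=10,yawr=0.3):
    Gs={n:gradimgs(ss[n]) for n in cams}
    f=lambda x:-sum(score(ss[n],Gs[n],fn(x)) for n in cams)
    best=None
    x0=np.array(x0,float)
    g=np.arange(-rng,rng+.1,2)
    yr=[0] if len(x0)==2 else np.arange(-yawr,yawr+.01,0.06)
    c=[]
    for dx in g:
        for dy in g:
            for a in yr:
                x=x0+np.r_[dx,dy,[a] if len(x0)==3 else []]; c.append((f(x),tuple(x)))
    c.sort(); 
    for _,x in c[:4]:
        sim=np.vstack([x]+[np.array(x)+np.eye(len(x))[i]*([1.5,1.5,.05][i]) for i in range(len(x))])
        r=minimize(f,x,method="Nelder-Mead",options=dict(initial_simplex=sim,xatol=.02,fatol=1e-4))
        if best is None or r.fun<best.fun: best=r
    return best.x,-best.fun
MOD=dict(mr=lambda m:[circ(m,33,80)],ms=lambda m:[rect(m,62,62,m[2],96)],
 fr=lambda m:[circ(m,16,48)],fs=lambda m:[rect(m,30,30,m[2],48)],
 b=lambda m:[rect(m,200,60,m[2],18)],w=lambda m:[circ(m,30,30),circ(m,13,60)],
 mat=lambda m:[circ(m,41,18)],tray=lambda m:[rect(m,150,262,m[2],31)])
E
cat > p0.py <<'E'
P=dict(mr=(407,-204),ms=(645,-94,-0.02),fr=(594,320.5),fs=(602,-293.5,0.55),b=(427,13,1.5),w=(408,225),mat=(628,28),tray=(630,-33,0.04))
E
python3 - <<'E'
from ov import *; from p0 import P
ss=np.load("ss0.npy",allow_pickle=True).item()
Q={}
for k in P:
    for cs in (("top",),("side",),("top","side")):
        x,f=fit(ss,MOD[k],P[k],cs); print(k,cs,np.round(x,2),round(f,2))
    Q[k]=tuple(x)
open("p1.py","w").write("P="+repr({k:tuple(map(float,v)) for k,v in Q.items()}))
sheet(ss,Q,"b1",["mr","fr","fs"],k=4,half=32)
sheet(ss,Q,"b2",["tray","b"],k=4,half=48)
E
```

```text
mr ('top',) [ 402.13 -197.74] 13.12
mr ('side',) [ 407.83 -209.73] 12.29
mr ('top', 'side') [ 409.14 -206.19] 24.24
ms ('top',) [ 6.3971e+02 -8.8690e+01  7.0000e-02] 13.98
ms ('side',) [ 6.4071e+02 -9.2600e+01 -1.9000e-01] 11.8
ms ('top', 'side') [ 6.3951e+02 -9.4610e+01  1.0000e-02] 25.14
fr ('top',) [594.59 318.73] 11.57
fr ('side',) [592.7 322.2] 12.99
fr ('top', 'side') [592.89 321.01] 23.83
fs ('top',) [ 6.0327e+02 -2.8965e+02  5.6000e-01] 12.83
fs ('side',) [ 599.97 -284.09    0.63] 12.75
fs ('top', 'side') [ 6.0293e+02 -2.8919e+02  5.7000e-01] 25.24
b ('top',) [430.21  11.82   1.52] 15.0
b ('side',) [432.8   10.08   1.55] 14.82
b ('top', 'side') [430.66  11.02   1.53] 29.72
w ('top',) [401.01 218.02] 9.5
w ('side',) [403.71 230.62] 11.18
w ('top', 'side') [404.01 228.69] 18.73
mat ('top',) [624.81  25.8 ] 9.27
mat ('side',) [628.43  22.78] 7.98
mat ('top', 'side') [625.91  25.44] 16.41
tray ('top',) [ 6.2203e+02 -3.8050e+01  1.1000e-01] 14.81
tray ('side',) [ 6.2311e+02 -3.3190e+01  1.1000e-01] 13.53
tray ('top', 'side') [ 6.2212e+02 -3.7780e+01  1.0000e-01] 27.92
```

```bash
sleep 1
```

```text
(no output)
```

View pics/b1.png

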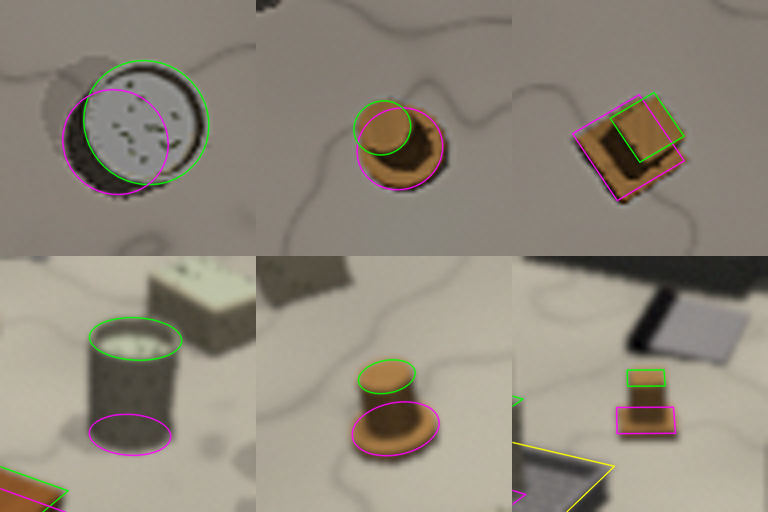

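View pics/b2.png

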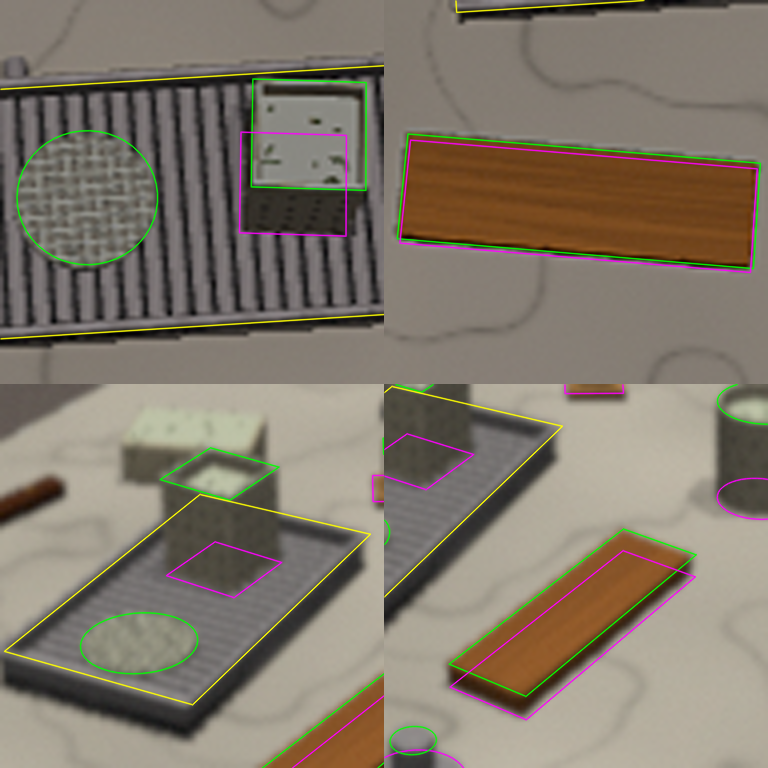

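```bash
cat > st.py <<'E'
from h import *
def st():
    o=observe(); r=R.from_rotvec(o["ee_rot"]).as_matrix()
    print("t",round(o["time_s"],2),"pos",np.round(o["position"],1),"theta",round(np.degrees(np.arctan2(r[1,0],r[0,0])),2),"tilt",np.round(np.degrees(r[:2,2]),2),"F",np.round(o["contact_force"],1),"T",np.round(o["wrist_torque"],2),"grip",round(o["grip_width"],3),"j",np.round(o["joint_pos"],2))
    return o
if __name__=="__main__": st()
E
python3 - <<'E'
import bench; print([ (n,getattr(bench,n)) for n in dir(bench) if n[0]!='_'])
from st import *
st();st(); snapshot("top"); st(); snapshot("top"); st(); snapshot("top"); st()
E
```

```text
[('Unreachable', <class 'bench.Unreachable'>), ('find_in', <function make.<locals>.keyed.<locals>.call at 0x7fe4657c4720>), ('job_done', <function connect.<locals>.done at 0x7fe46573b740>), ('observe', <function make.<locals>.<lambda> at 0x7fe4657c45e0>), ('pinch_z', 18.700000000000003), ('pinpoint', <function make.<locals>.keyed.<locals>.call at 0x7fe4657c4860>), ('snapshot', <function make.<locals>.drawn_camera at 0x7fe4657c40e0>)]
t 1.2 pos [ 291.1 -609.   222.6] theta 25.54 tilt [ 0.01 -0.  ] F [ 0.3  0.6 -0. ] T [0.01 0.04 0.  ] grip 0.999 j [ 1.1   0.47 -0.05  1.53  0.02  1.14 -0.08]
t 1.2 pos [ 291.1 -609.   222.6] theta 25.54 tilt [ 0.01 -0.  ] F [ 0.3  0.6 -0. ] T [0.01 0.04 0.  ] grip 0.999 j [ 1.1   0.47 -0.05  1.53  0.02  1.14 -0.08]
t 1.25 pos [ 291.1 -609.   222.6] theta 25.54 tilt [ 0. -0.] F [-0.1 -0.7 -0.7] T [0.02 0.07 0.01] grip 1.003 j [ 1.1   0.47 -0.05  1.53  0.02  1.14 -0.08]
t 1.3 pos [ 291.1 -609.   222.6] theta 25.54 tilt [0. 0.] F [1.  0.1 0. ] T [-0.04  0.05 -0.03] grip 1.001 j [ 1.1   0.47 -0.05  1.53  0.02  1.14 -0.08]
t 1.35 pos [ 291.1 -609.1  222.6] theta 25.54 tilt [ 0.01 -0.01] F [-1.1  0.8  0.7] T [ 0.02 -0.02 -0.03] grip 0.998 j [ 1.1   0.47 -0.05  1.53  0.02  1.14 -0.08]
```

```bash
cat > go.py <<'E'
from st import *
import sys
# usage: go.py x y z theta_deg
def go(x,y,z,th):
    o=st(); r=R.from_rotvec(o["ee_rot"]).as_matrix(); d=np.array([x,y,z])-o["position"]
    t=np.radians(th); Rt=np.array([[np.cos(t),np.sin(t),0],[np.sin(t),-np.cos(t),0],[0,0,-1]]).astype(float)
    print("shift m",np.round(r.T@d/1000,4),"turn",np.round(np.degrees(R.from_matrix(r.T@Rt).as_rotvec()),2),"rows",round(np.linalg.norm(d)/50,1))
if __name__=="__main__": go(*map(float,sys.argv[1:5]))
E
python3 go.py 408 -206 200 0
```

```text
t 1.35 pos [ 291.1 -609.1  222.6] theta 25.54 tilt [ 0.01 -0.01] F [-1.1  0.8  0.7] T [ 0.02 -0.02 -0.03] grip 0.998 j [ 1.1   0.47 -0.05  1.53  0.02  1.14 -0.08]
shift m [ 0.2793 -0.3133  0.0226] turn [ 1.000e-02 -0.000e+00  2.554e+01] rows 8.4
```

Emit:
carry_out([
  [[0.03,-0.033,0.002],[0,0,5],1],
  [[0.06,-0.066,0.004],[0,0,10],1],
  [[0.09,-0.1,0.006],[0,0,15],1],
  [[0.12,-0.133,0.01],[0,0,20],1],
  [[0.14,-0.157,0.012],[0,0,25.54],1],
])

```text
time_s: 1.85
position: [350.8, -403.7, 210.5]
ee_rot: [-3.141, 0.001, -0.001]
contact_force: [1.0, 0.4, 0.0]
grip_width: 1.002
```

```bash
python3 go.py 408 -206 130 0
```

```text
t 1.85 pos [ 350.8 -403.7  210.5] theta -0.05 tilt [0.03 0.06] F [1.  0.4 0. ] T [-0.08  0.01 -0.04] grip 1.002 j [ 0.81  0.25 -0.04  1.88  0.01  1.01 -0.81]
shift m [ 0.0569 -0.1977  0.0807] turn [-0.06 -0.03 -0.05] rows 4.4
```

Emit:
carry_out([
  [[0.014,-0.049,0.01],[0,0,0],1],
  [[0.028,-0.098,0.02],[0,0,0],1],
  [[0.042,-0.147,0.04],[0,0,0],1],
  [[0.057,-0.196,0.06],[0,0,0],1],
  [[0.057,-0.198,0.08],[0,0,0],1],
])

```text
time_s: 2.35
position: [409.0, -204.5, 131.1]
ee_rot: [-3.141, -0.011, -0.006]
contact_force: [0.5, -0.8, -0.7]
grip_width: 0.998
```

```bash
python3 go.py 408 -206 130 0
python3 - <<'E'
from st import *
s=snapshot("top"); save(s,"c1"); st(); s=snapshot("side"); save(s,"c2"); st()
E
```

```text
t 2.35 pos [ 409.  -204.5  131.1] theta 0.41 tilt [0.21 0.02] F [ 0.5 -0.8 -0.7] T [-0.04 -0.01 -0.01] grip 0.998 j [ 0.52  0.24 -0.17  2.12  0.05  0.78 -1.25]
shift m [-0.001   0.0015  0.0011] turn [-0.01 -0.21  0.41] rows 0.0
t 2.4 pos [ 406.1 -202.8  127.1] theta 0.47 tilt [-0.23  0.23] F [-1.3  1.8 -2.3] T [0.15 0.15 0.03] grip 1.002 j [ 0.52  0.24 -0.17  2.13  0.05  0.78 -1.25]
t 2.45 pos [ 405.5 -205.5  128.5] theta 0.34 tilt [-0.28  0.17] F [ 0.1 -0.8  0.5] T [0.03 0.03 0.04] grip 1.0 j [ 0.52  0.24 -0.17  2.13  0.06  0.78 -1.24]
```

View pics/c2.png

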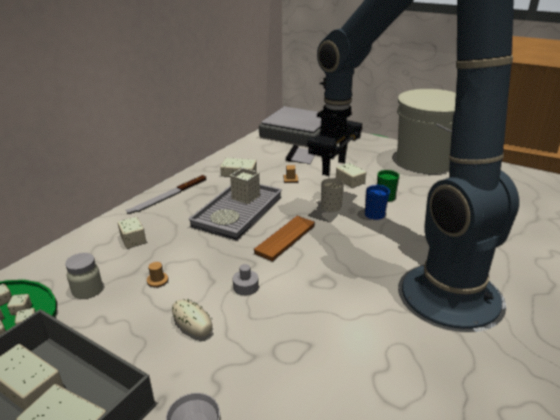

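Emit:
carry_out([
  [[0,0,0],[0,0,0],1],
  [[0,0,0],[0,0,0],1],
])

```text
time_s: 2.65
position: [407.2, -210.9, 131.6]
ee_rot: [3.14, -0.004, 0.003]
contact_force: [0.0, -0.5, -0.6]
grip_width: 0.999
```

```bash
python3 go.py 408 -206 45 0
```

```text
t 2.65 pos [ 407.2 -210.9  131.6] theta -0.15 tilt [ 0.11 -0.09] F [ 0.  -0.5 -0.6] T [ 0.03 -0.   -0.02] grip 0.999 j [ 0.53  0.24 -0.16  2.12  0.06  0.79 -1.24]
shift m [ 0.0006 -0.0051  0.0866] turn [ 0.09 -0.11 -0.15] rows 1.7
```

```bash
cat > tk.py <<'E'
from st import *
import sys,json,os
def load():
    d=json.load(open("cmd.json")); return np.array(d["p"]),R.from_rotvec(d["r"])
def dump(p,r): json.dump(dict(p=list(map(float,p)),r=list(map(float,r.as_rotvec()))),open("cmd.json","w"))
def upd(shift,turn):
    p,r=load(); p=p+r.apply(np.array(shift)*1000); r=r*R.from_rotvec(np.radians(turn)); dump(p,r)
    m=r.as_matrix(); print("cmd",np.round(p,1),"th",round(np.degrees(np.arctan2(m[1,0],m[0,0])),2))
def go(x,y,z,th):
    p,r=load(); r=r.as_matrix(); d=np.array([x,y,z])-p
    t=np.radians(th); Rt=np.array([[np.cos(t),np.sin(t),0],[np.sin(t),-np.cos(t),0],[0,0,-1]])
    print("shift m",np.round(r.T@d/1000,4),"turn",np.round(np.degrees(R.from_matrix(r.T@Rt).as_rotvec()),2),"rows",round(np.linalg.norm(d)/50,1))
if __name__=="__main__":
    a=list(map(float,sys.argv[2:]))
    if sys.argv[1]=="u": upd(a[:3],a[3:6] if len(a)>3 else [0,0,0]); st(); a=[]
    if sys.argv[1]=="g": st(); go(*a)
    if sys.argv[1]=="p": p,r=load(); print(p,r.as_rotvec())
E
python3 - <<'E'
from tk import *
t=np.radians(25.54)
dump([291.094,-609.027,222.573],R.from_matrix([[np.cos(t),np.sin(t),0],[np.sin(t),-np.cos(t),0],[0,0,-1]]))
upd([.14,-.157,.012],[0,0,25.54]); upd([.057,-.198,.08],[0,0,0])
go(408,-206,45,0)
snapshot("top");snapshot("top");st()
E
```

```text
cmd [ 349.7 -407.   210.6] th 0.0
cmd [ 406.7 -209.   130.6] th 0.0
shift m [ 0.0013 -0.003   0.0856] turn [-0.  0.  0.] rows 1.7
t 2.75 pos [ 407.1 -210.8  131.6] theta -0.16 tilt [ 0.12 -0.08] F [-0.9  0.8 -0.1] T [ 0.02 -0.02 -0.03] grip 0.999 j [ 0.53  0.24 -0.16  2.12  0.06  0.79 -1.24]
```

Emit:
carry_out([
  [[0.0,-0.002,0.04],[0,0,0],1],
  [[0.001,-0.005,0.075],[0,0,0],1],
  [[0.001,-0.005,0.087],[0,0,0],1],
  [[0.001,-0.005,0.087],[0,0,0],1],
  [[0.001,-0.005,0.087],[0,0,0],1],
])

```text
time_s: 3.25
position: [408.6, -204.9, 44.6]
ee_rot: [3.141, -0.001, 0.003]
contact_force: [-0.3, -0.2, -0.5]
grip_width: 1.001
```

```bash
python3 go.py 408 -206 45 0
python3 - <<'E'
from ov import *
ss={n:snapshot(n) for n in("side","top")}
from st import st; st()
cv2.imwrite("pics/d1.png",np.hstack([overlay(ss[n],[],*b,60,60,6) for n,b in (("top",(365,205)),("side",(305,160)))]))
E
```

```text
t 3.25 pos [ 408.6 -204.9   44.6] theta -0.05 tilt [ 0.11 -0.06] F [-0.3 -0.2 -0.5] T [ 0.02 -0.02 -0.05] grip 1.001 j [ 0.5   0.38 -0.15  2.19  0.1   0.57 -1.3 ]
shift m [-0.0006  0.0011 -0.0004] turn [ 0.06 -0.11 -0.05] rows 0.0
t 3.35 pos [ 409.  -204.9   45.1] theta -0.03 tilt [ 0.17 -0.08] F [ 0.2 -0.6  0.1] T [0.02 0.04 0.  ] grip 1.0 j [ 0.5   0.38 -0.15  2.19  0.1   0.57 -1.3 ]
```

View pics/d1.png

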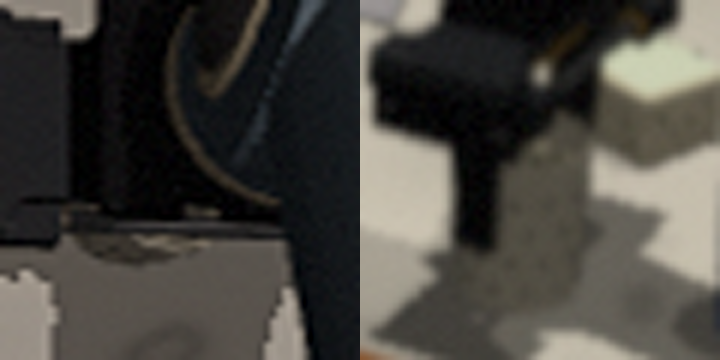

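The fingers straddle the mould, so I'll close gently to centre it along y.

Emit:
carry_out([
  [[0,0,0],[0,0,0],0.7],
  [[0,0,0],[0,0,0],0.7],
  [[0,0,0],[0,0,0],0.7],
  [[0,0,0],[0,0,0],0.7],
  [[0,0,0],[0,0,0],0.7],
], grip_force=8)

```text
time_s: 3.85
position: [408.3, -204.9, 44.0]
ee_rot: [3.14, -0.001, 0.002]
contact_force: [-0.1, -2.4, 3.1]
grip_width: 0.738
```

```bash
python3 st.py
```

```text
t 3.85 pos [ 408.3 -204.9   44. ] theta -0.02 tilt [ 0.08 -0.07] F [-0.1 -2.4  3.1] T [-0.56 -0.04  0.01] grip 0.738 j [ 0.5   0.38 -0.15  2.19  0.1   0.57 -1.3 ]
```

Emit:
carry_out([
  [[0,0,0],[0,0,0],1],
  [[0,0,0],[0,0,0],1],
  [[0,0,0],[0,0,-8],1],
  [[0,0,0],[0,0,-16],1],
  [[0,0,0],[0,0,-24],1],
])

```text
time_s: 4.35
position: [407.3, -203.2, 43.2]
ee_rot: [-3.07, -0.663, 0.002]
contact_force: [-0.5, 0.3, 0.5]
grip_width: 0.989
```

Emit:
carry_out([
  [[0,0,0],[0,0,-8],1],
  [[0,0,0],[0,0,-16],1],
  [[0,0,0],[0,0,-24],1],
  [[0,0,0],[0,0,-32],1],
  [[0,0,0],[0,0,-40],1],
])

```text
time_s: 4.85
position: [407.2, -203.3, 43.2]
ee_rot: [-2.658, -1.672, 0.001]
contact_force: [0.0, -0.6, 0.9]
grip_width: 0.997
```

Emit:
carry_out([
  [[0,0,0],[0,0,-8],1],
  [[0,0,0],[0,0,-16],1],
  [[0,0,0],[0,0,-24],1],
  [[0,0,0],[0,0,-26],1],
  [[0,0,0],[0,0,-26],1],
])

```text
time_s: 5.35
position: [407.4, -203.7, 43.3]
ee_rot: [-2.223, -2.219, -0.0]
contact_force: [-1.2, -0.1, -0.5]
grip_width: 0.997
```

```bash
python3 go.py 408.5 -204.9 44 90
```

```text
t 5.35 pos [ 407.4 -203.7   43.3] theta 89.9 tilt [-0.04  0.05] F [-1.2 -0.1 -0.5] T [-0.02 -0.12  0.01] grip 0.997 j [ 0.82  0.44 -0.55  2.18  0.38  0.62 -0.  ]
shift m [-0.0012  0.0012 -0.0007] turn [-0.04 -0.05 -0.1 ] rows 0.0
```

Emit:
carry_out([
  [[-0.001,0,0],[0,0,0],0.6],
  [[-0.001,0,0],[0,0,0],0.6],
  [[-0.001,0,0],[0,0,0],0.6],
  [[-0.001,0,0],[0,0,0],0.6],
  [[-0.001,0,0],[0,0,0],0.6],
], grip_force=25)

```text
time_s: 5.85
position: [408.7, -205.1, 43.9]
ee_rot: [2.22, 2.22, 0.002]
contact_force: [3.3, 0.2, 1.1]
grip_width: 0.74
```

Emit:
carry_out([
  [[0,0,-0.005],[0,0,0],0.6],
  [[0,0,-0.02],[0,0,0],0.6],
  [[0,0,-0.05],[0,0,0],0.6],
  [[0,0,-0.08],[0,0,0],0.6],
  [[0,0,-0.08],[0,0,0],0.6],
])

```text
time_s: 6.35
position: [409.5, -205.7, 126.5]
ee_rot: [2.218, 2.217, 0.002]
contact_force: [1.1, -0.1, -2.9]
grip_width: 0.744
```

```bash
python3 go.py 630 25 135 90
python3 - <<'E'
from ov import *
ss={n:snapshot(n) for n in("side","top")}
np.save("ss1.npy",ss,allow_pickle=True)
for n in ss: save(ss[n],"e_"+n)
E
```

```text
t 6.35 pos [ 409.5 -205.7  126.5] theta 89.97 tilt [ 0.29 -0.19] F [ 1.1 -0.1 -2.9] T [-0.03 -0.19 -0.01] grip 0.744 j [ 0.92  0.3  -0.63  2.11  0.25  0.8   0.13]
shift m [ 0.2308  0.2204 -0.0081] turn [ 0.29  0.19 -0.03] rows 6.4
```

View pics/e_side.png

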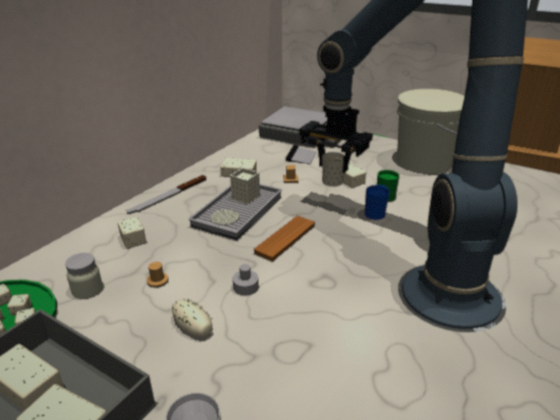

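Emit:
carry_out([
  [[0.04,0.01,-0.02],[0,0,0],0.6],
  [[0.08,0.04,-0.03],[0,0,0],0.6],
  [[0.12,0.075,-0.03],[0,0,0],0.6],
  [[0.155,0.11,-0.03],[0,0,0],0.6],
  [[0.19,0.145,-0.03],[0,0,0],0.6],
])

```text
time_s: 6.95
position: [549.9, -16.2, 151.3]
ee_rot: [-2.22, -2.219, 0.006]
contact_force: [1.3, -1.1, -3.3]
grip_width: 0.741
```

```bash
python3 go.py 626.5 25.5 130 90
```

```text
t 6.95 pos [549.9 -16.2 151.3] theta 89.99 tilt [-0.25 -0.04] F [ 1.3 -1.1 -3.3] T [-0.06 -0.19 -0.03] grip 0.741 j [ 0.48  0.43 -0.68  1.88  0.33  0.95 -0.35]
shift m [0.0417 0.0766 0.021 ] turn [-0.25  0.04 -0.01] rows 1.8
```

Emit:
carry_out([
  [[0.02,0.035,0.0],[0,0,0],0.6],
  [[0.042,0.077,0.0],[0,0,0],0.6],
  [[0.042,0.077,0.02],[0,0,0],0.6],
  [[0.042,0.077,0.04],[0,0,0],0.6],
  [[0.042,0.077,0.04],[0,0,0],0.6],
])

```text
time_s: 7.45
position: [623.6, 24.2, 107.8]
ee_rot: [-2.215, -2.217, 0.014]
contact_force: [-1.1, -1.4, -2.5]
grip_width: 0.739
```

```bash
python3 go.py 626.5 25.5 64 90
python3 - <<'E'
from ov import *; from p1 import P
from st import st
ss={n:snapshot(n) for n in("side","top")}
st()
P["mr"]=(627,25.5,46)
sheet(ss,P,"f1",["mat"],k=6,half=45)
E
```

```text
t 7.45 pos [623.6  24.2 107.8] theta 90.06 tilt [-0.65 -0.07] F [-1.1 -1.4 -2.5] T [ 0.03 -0.    0.  ] grip 0.739 j [ 0.34  0.59 -0.63  1.73  0.41  0.96 -0.45]
shift m [0.0013 0.0034 0.0438] turn [-0.65  0.07  0.06] rows 0.9
t 7.55 pos [626.2  24.6 111.8] theta 90.01 tilt [-0.22 -0.01] F [ 0.1  0.1 -2.7] T [ 0.03 -0.12 -0.04] grip 0.74 j [ 0.34  0.59 -0.63  1.73  0.41  0.96 -0.45]
```

View pics/f1.png

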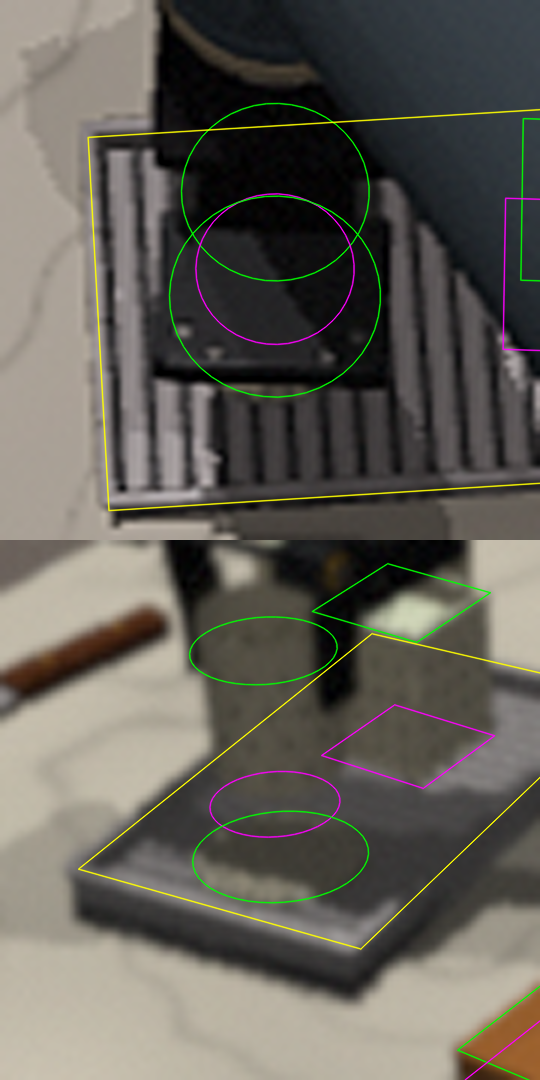

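Emit:
carry_out([
  [[0.001,0.0005,0.025],[0,0,0],0.6],
  [[0.001,0.0005,0.04],[0,0,0],0.6],
  [[0.001,0.0005,0.046],[0,0,0],0.6],
  [[0.001,0.0005,0.046],[0,0,0],0.6],
  [[0.001,0.0005,0.046],[0,0,0],0.6],
])

```text
time_s: 8.05
position: [628.6, 25.9, 68.3]
ee_rot: [2.221, 2.221, 0.002]
contact_force: [0.3, -0.1, -2.7]
grip_width: 0.745
```

```bash
python3 go.py 626.5 25.5 62 90
```

```text
t 8.05 pos [628.6  25.9  68.3] theta 89.99 tilt [0.07 0.01] F [ 0.3 -0.1 -2.7] T [-0.01 -0.1   0.06] grip 0.745 j [ 0.32  0.64 -0.6   1.76  0.45  0.89 -0.49]
shift m [-0.0004 -0.0021  0.0063] turn [ 0.07 -0.01 -0.01] rows 0.1
```

Emit:
carry_out([
  [[0,-0.001,0.003],[0,0,0],0.6],
  [[0,-0.001,0.005],[0,0,0],0.6],
  [[0,-0.001,0.006],[0,0,0],0.6],
  [[0,-0.001,0.006],[0,0,0],0.6],
  [[0,-0.001,0.006],[0,0,0],0.6],
])

```text
time_s: 8.55
position: [627.1, 25.7, 61.9]
ee_rot: [2.221, 2.221, -0.0]
contact_force: [-0.6, -1.2, 0.5]
grip_width: 0.743
```

```bash
python3 go.py 626.5 25.5 61 90
```

```text
t 8.55 pos [627.1  25.7  61.9] theta 90.0 tilt [ 0.01 -0.02] F [-0.6 -1.2  0.5] T [-0.11  0.21  0.03] grip 0.743 j [ 0.32  0.64 -0.6   1.77  0.46  0.88 -0.49]
shift m [-0.0002 -0.0006  0.0009] turn [ 0.01  0.02 -0.  ] rows 0.0
```

Emit:
carry_out([
  [[0,0,0],[0,0,0],1],
  [[0,0,0],[0,0,0],1],
  [[0,0,-0.02],[0,0,0],1],
  [[0,0,-0.06],[0,0,0],1],
  [[0,0,-0.1],[0,0,0],1],
])

```text
time_s: 9.05
position: [626.8, 26.0, 162.3]
ee_rot: [-2.22, -2.221, 0.0]
contact_force: [0.6, -0.0, 0.6]
grip_width: 0.993
```

```bash
python3 go.py 600 -290 160 90
```

```text
t 9.05 pos [626.8  26.  162.3] theta 90.02 tilt [-0.05  0.03] F [ 0.6 -0.   0.6] T [-0.04 -0.16  0.  ] grip 0.993 j [ 0.36  0.53 -0.66  1.69  0.37  1.05 -0.42]
shift m [-0.316  -0.0269  0.0022] turn [-0.05 -0.03  0.02] rows 6.3
```

Emit:
carry_out([
  [[-0.035,-0.003,-0.005],[0,0,8],1],
  [[-0.08,-0.007,-0.01],[0,0,16],1],
  [[-0.125,-0.01,-0.01],[0,0,24],1],
  [[-0.17,-0.014,-0.01],[0,0,32],1],
  [[-0.21,-0.018,-0.01],[0,0,40],1],
])

```text
time_s: 9.55
position: [608.9, -186.8, 172.1]
ee_rot: [2.85, 1.318, 0.001]
contact_force: [1.0, -0.2, 0.0]
grip_width: 1.001
```

```bash
python3 go.py 603 -290 150 32.7
```

```text
t 9.55 pos [ 608.9 -186.8  172.1] theta 49.62 tilt [ 0.08 -0.05] F [ 1.  -0.2  0. ] T [-0.03 -0.05 -0.03] grip 1.001 j [ 0.57  0.49 -0.47  1.66  0.25  1.04 -0.69]
shift m [-0.0825  0.0624  0.0222] turn [ 0.09 -0.02 16.92] rows 2.1
```

Emit:
carry_out([
  [[-0.03,0.02,0],[0,0,6],1],
  [[-0.06,0.045,0],[0,0,12],1],
  [[-0.0825,0.0625,0],[0,0,17],1],
  [[-0.0825,0.0625,0.02],[0,0,17],1],
  [[-0.0825,0.0625,0.02],[0,0,17],1],
])

```text
time_s: 10.05
position: [602.1, -288.1, 149.2]
ee_rot: [-3.01, -0.889, 0.005]
contact_force: [0.2, 0.4, 0.7]
grip_width: 1.0
```

```bash
python3 - <<'E'
from ov import *; from p1 import P
from st import st
ss={n:snapshot(n) for n in("side","top")}
np.save("ss2.npy",ss,allow_pickle=True)
st()
P["mr"]=(627.1,25.7,18)
f18=lambda m:[circ(m,33,98)]
for k,fn,x0 in (("mr",f18,(627,25.7)),("ms",MOD["ms"],(639.5,-93,0.05))):
    for cs in (("top",),("side",),("top","side")):
        x,f=fit(ss,fn,x0,cs,rng=6,yawr=.12); print(k,cs,np.round(x,2),round(f,2))
sheet(ss,P,"g1",["mat","ms"],k=6,half=33,off=dict(mat=70,ms=70))
save(ss["side"],"g2")
E
python3 go.py 603 -290 22 32.7
```

```text
t 10.15 pos [ 604.1 -286.3  151.5] theta 33.09 tilt [-0.02  0.07] F [-0.2  0.6  0.2] T [ 0.03 -0.04 -0.07] grip 0.998 j [ 0.64  0.55 -0.38  1.61  0.22  1.03 -0.8 ]
mr ('top',) [623.82  23.59] 14.01
mr ('side',) [625.87  22.98] 13.87
mr ('top', 'side') [623.94  23.67] 27.58
ms ('top',) [ 6.3963e+02 -8.8670e+01  7.0000e-02] 14.07
ms ('side',) [ 6.3592e+02 -9.2110e+01  8.0000e-02] 11.83
ms ('top', 'side') [ 6.3946e+02 -9.4600e+01  1.0000e-02] 25.44
t 10.15 pos [ 604.1 -286.3  151.5] theta 33.09 tilt [-0.02  0.07] F [-0.2  0.6  0.2] T [ 0.03 -0.04 -0.07] grip 0.998 j [ 0.64  0.55 -0.38  1.61  0.22  1.03 -0.8 ]
shift m [-0.003   0.0027  0.1295] turn [-0.07 -0.02  0.39] rows 2.6
```

View pics/g1.png

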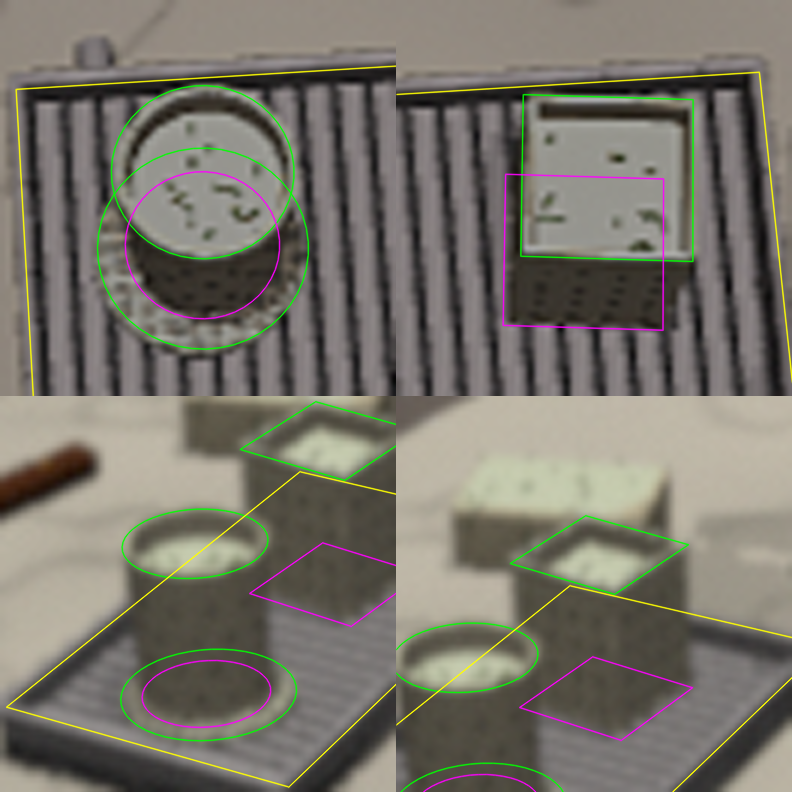

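View pics/g2.png

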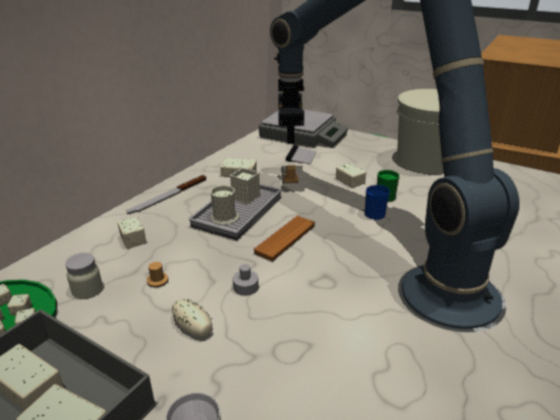

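Run:
```python
from ov import *
ss=np.load("ss2.npy",allow_pickle=True).item()
def vis(m): return [rect(m,62,62,m[2],96),rect(m,62,62,m[2],16)]
for x0 in [(640,-95,0.05)]:
  for cs in (("top",),("side",),("top","side")):
    x,f=fit(ss,vis,x0,cs,rng=6,yawr=.12); print(cs,np.round(x,2),round(f,2))
H=[(639.5,-94.6,.06),]
ims=[]
for m in H:
    t=[(c,(0,255,0)) for c in vis(m)]
    ims.append(np.hstack([overlay(ss["top"],t,318,98,45,45,9),overlay(ss["side"],t,222,162,45,45,9)]))
cv2.imwrite("pics/h1.png",np.vstack(ims)[:600,:810][:, :800])
```

```text
('top',) [ 6.4018e+02 -9.9390e+01 -2.0000e-02] 11.72
('side',) [ 6.4124e+02 -9.4040e+01 -1.2000e-01] 8.46
('top', 'side') [ 6.4018e+02 -9.9100e+01 -3.0000e-02] 19.61
```

View pics/h1.png

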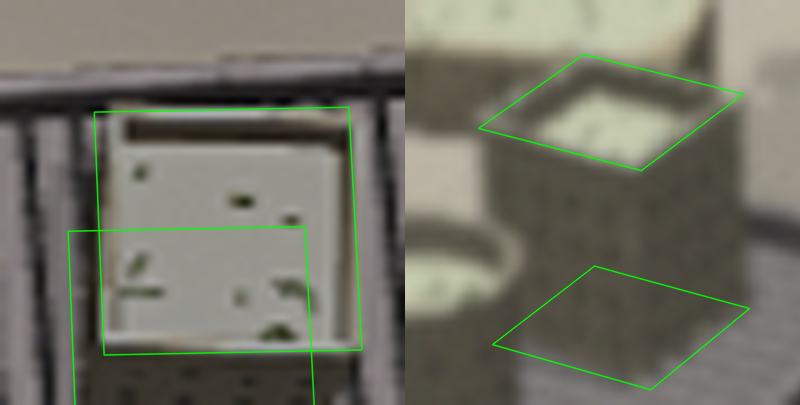

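Emit:
carry_out([
  [[-0.003,0.003,0.04],[0,0,0],1],
  [[-0.003,0.003,0.08],[0,0,0],1],
  [[-0.003,0.003,0.11],[0,0,0],1],
  [[-0.003,0.003,0.125],[0,0,0],1],
  [[-0.003,0.003,0.129],[0,0,0],1],
])

```text
time_s: 10.65
position: [603.0, -290.4, 21.7]
ee_rot: [-3.01, -0.894, 0.001]
contact_force: [-0.1, 0.3, 0.5]
grip_width: 1.0
```

```bash
python3 - <<'E'
from ov import *
from st import st
s=snapshot("side"); st()
cv2.imwrite("pics/i1.png",overlay(s,[],265,140,60,60,10))
E
python3 go.py 603 -290 22 32.7
```

```text
t 10.7 pos [ 603.5 -290.9   22.4] theta 33.07 tilt [0.   0.03] F [ 0.1 -0.4  0.4] T [-0.01  0.02 -0.01] grip 0.999 j [ 0.61  0.7  -0.33  1.69  0.29  0.81 -0.84]
t 10.7 pos [ 603.5 -290.9   22.4] theta 33.07 tilt [0.   0.03] F [ 0.1 -0.4  0.4] T [-0.01  0.02 -0.01] grip 0.999 j [ 0.61  0.7  -0.33  1.69  0.29  0.81 -0.84]
shift m [ 0.0001 -0.001   0.0004] turn [-0.02 -0.02  0.37] rows 0.0
```

View pics/i1.png

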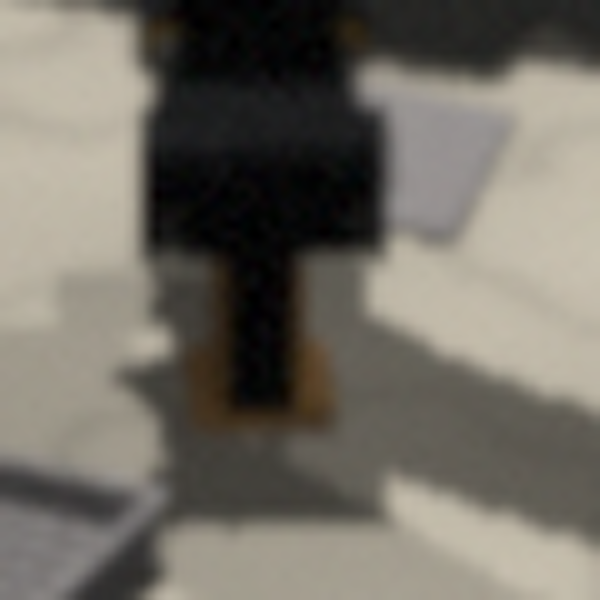

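Emit:
carry_out([
  [[0,0,0],[0,0,0],0.25],
  [[0,0,0],[0,0,0],0.25],
  [[0,0,0],[0,0,0],0.25],
  [[0,0,0],[0,0,0],0.25],
  [[0,0,0],[0,0,0],0.25],
], grip_force=10)

```text
time_s: 11.2
position: [603.2, -291.9, 23.1]
ee_rot: [3.012, 0.892, 0.001]
contact_force: [0.2, 0.1, -1.1]
grip_width: 0.627
```

Emit:
carry_out([
  [[0,0,0],[0,0,0],0.25],
  [[0,0,0],[0,0,0],0.25],
  [[0,0,0],[0,0,0],0.25],
])

```text
time_s: 11.5
position: [603.0, -291.6, 22.5]
ee_rot: [-3.012, -0.892, 0.0]
contact_force: [-0.1, 0.9, 0.1]
grip_width: 0.358
```

```bash
python3 st.py
```

```text
t 11.5 pos [ 603.  -291.6   22.5] theta 33.0 tilt [-0.    0.01] F [-0.1  0.9  0.1] T [ 0.09 -0.03 -0.  ] grip 0.358 j [ 0.61  0.7  -0.33  1.69  0.29  0.81 -0.84]
```

Emit:
carry_out([
  [[0,0,0],[0,0,0],0.25],
  [[0,0,0],[0,0,0],0.25],
  [[0,0,0],[0,0,0],0.25],
])

```text
time_s: 11.8
position: [603.0, -291.6, 22.5]
ee_rot: [-3.012, -0.892, 0.0]
contact_force: [-0.3, 0.8, 0.5]
grip_width: 0.346
```

```bash
python3 st.py
```

```text
t 11.8 pos [ 603.  -291.6   22.5] theta 33.01 tilt [-0.    0.01] F [-0.3  0.8  0.5] T [0.08 0.05 0.01] grip 0.346 j [ 0.61  0.7  -0.33  1.69  0.29  0.81 -0.84]
```

Emit:
carry_out([
  [[0,0,0],[0,0,0],0.65],
  [[0,0,0],[0,0,0],0.65],
  [[0,0,0],[0,0,0],0.65],
  [[0,0,0],[0,0,-8],0.65],
  [[0,0,0],[0,0,-16],0.65],
])

```text
time_s: 12.3
position: [603.1, -291.7, 22.7]
ee_rot: [2.854, 1.311, -0.0]
contact_force: [-0.7, -0.3, 0.1]
grip_width: 0.632
```

Emit:
carry_out([
  [[0,0,0],[0,0,-8],0.65],
  [[0,0,0],[0,0,-16],0.65],
  [[0,0,0],[0,0,-24],0.65],
  [[0,0,0],[0,0,-32],0.65],
  [[0,0,0],[0,0,-40],0.65],
])

```text
time_s: 12.8
position: [603.0, -291.9, 22.6]
ee_rot: [2.234, 2.208, -0.0]
contact_force: [0.3, 0.4, -0.4]
grip_width: 0.65
```

Emit:
carry_out([
  [[0,0,0],[0,0,-8],0.65],
  [[0,0,0],[0,0,-16],0.65],
  [[0,0,0],[0,0,-24],0.65],
  [[0,0,0],[0,0,-32],0.65],
  [[0,0,0],[0,0,-34],0.65],
])

```text
time_s: 13.3
position: [602.8, -292.1, 22.4]
ee_rot: [-1.495, -2.763, -0.0]
contact_force: [0.1, -0.2, -0.1]
grip_width: 0.65
```

```bash
python3 go.py 603 -291.6 22 123
```

```text
t 13.3 pos [ 602.8 -292.1   22.4] theta 123.15 tilt [-0.    0.01] F [ 0.1 -0.2 -0.1] T [ 0.   -0.15 -0.01] grip 0.65 j [ 0.86  0.79 -0.71  1.67  0.62  0.92  0.48]
shift m [0.0003 0.0004 0.0004] turn [ 0.01 -0.01  0.15] rows 0.0
```

Emit:
carry_out([
  [[0,0,0],[0,0,0],0.25],
  [[0,0,0],[0,0,0],0.25],
  [[0,0,0],[0,0,0],0.25],
  [[0,0,0],[0,0,0],0.25],
  [[0,0,0],[0,0,0],0.25],
], grip_force=20)

```text
time_s: 13.8
position: [603.0, -291.7, 22.6]
ee_rot: [1.499, 2.761, -0.0]
contact_force: [-0.1, 0.0, -0.0]
grip_width: 0.345
```

Emit:
carry_out([
  [[0,0,0],[0,0,0],0.25],
  [[0,0,-0.01],[0,0,0],0.25],
  [[0,0,-0.04],[0,0,0],0.25],
  [[0,0,-0.08],[0,0,0],0.25],
  [[0,0,-0.125],[0,0,0],0.25],
])

```text
time_s: 14.3
position: [602.2, -291.4, 148.4]
ee_rot: [-1.497, -2.759, -0.0]
contact_force: [1.1, 0.2, -0.9]
grip_width: 0.34
```

```bash
python3 go.py 640 -95 150 91.5
```

```text
t 14.3 pos [ 602.2 -291.4  148.4] theta 123.02 tilt [-0.1   0.06] F [ 1.1  0.2 -0.9] T [ 0.02 -0.19 -0.  ] grip 0.34 j [ 0.91  0.66 -0.79  1.59  0.51  1.11  0.57]
shift m [ 0.1441  0.1387 -0.0014] turn [-0.08 -0.09 31.52] rows 4.0
```

Emit:
carry_out([
  [[0.03,0.03,0],[0,0,7],0.25],
  [[0.06,0.06,0],[0,0,14],0.25],
  [[0.095,0.093,0],[0,0,21],0.25],
  [[0.125,0.12,0],[0,0,28],0.25],
  [[0.144,0.139,0],[0,0,31.5],0.25],
])

```text
time_s: 14.8
position: [641.3, -90.4, 148.9]
ee_rot: [-2.191, -2.251, -0.003]
contact_force: [-0.1, -0.5, -0.9]
grip_width: 0.345
```

Emit:
carry_out([
  [[0,0,0],[0,0,0],0.25],
  [[0,0,0],[0,0,0],0.25],
  [[0,0,0],[0,0,0],0.25],
])

```text
time_s: 15.1
position: [640.9, -97.2, 147.6]
ee_rot: [2.194, 2.248, -0.002]
contact_force: [-0.3, -0.4, -0.6]
grip_width: 0.345
```

```bash
python3 go.py 640 -95 126 91.5;  python3 - <<'E'
from ov import *
from st import st
ss={n:snapshot(n) for n in("side","top")}
o=st(); p=o["position"]; m=(p[0],p[1],.026); b=p[2]-22.4
t=[(rect((640,-95),62,62,.02,96),(0,255,0)),(rect((640,-95),56,56,.02,96),(0,255,255)),(rect(m,47,47,m[2],b),(255,0,255)),(rect(m,47,47,m[2],b+10),(255,0,255))]
cv2.imwrite("pics/j1.png",np.hstack([overlay(ss["top"],t,315,90,45,50,9),overlay(ss["side"],t,222,145,45,50,9)])[:,:800])
E
```

```text
t 15.1 pos [640.9 -97.2 147.6] theta 91.4 tilt [-0.01 -0.07] F [-0.3 -0.4 -0.6] T [ 0.04 -0.08  0.06] grip 0.345 j [ 0.55  0.59 -0.68  1.65  0.42  1.05 -0.23]
shift m [ 0.0022 -0.0009  0.0216] turn [-0.01  0.07 -0.1 ] rows 0.4
t 15.2 pos [640.9 -97.4 147.4] theta 91.35 tilt [-0.02 -0.04] F [-0.8 -0.3 -0.4] T [-0.01 -0.09 -0.02] grip 0.345 j [ 0.55  0.59 -0.68  1.65  0.42  1.05 -0.23]
```

View pics/j1.png

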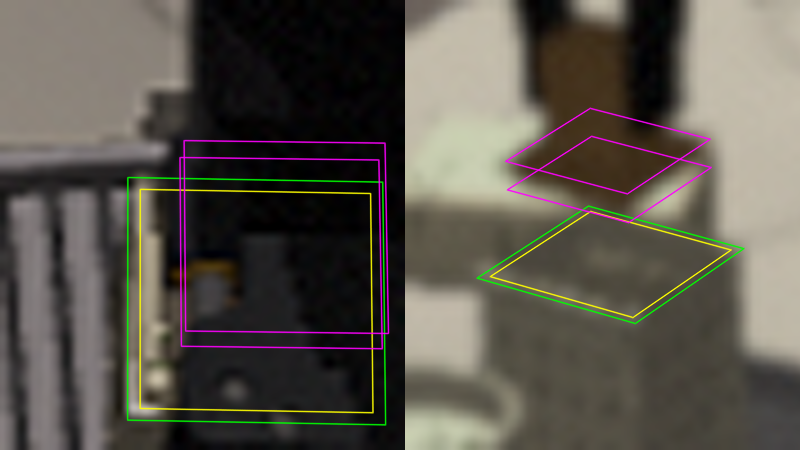

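Emit:
carry_out([
  [[0.002,-0.001,0.01],[0,0,0],0.25],
  [[0.002,-0.001,0.02],[0,0,0],0.25],
  [[0.002,-0.001,0.024],[0,0,0],0.25],
  [[0.002,-0.001,0.024],[0,0,0],0.25],
  [[0.002,-0.001,0.024],[0,0,0],0.25],
])

```text
time_s: 15.7
position: [640.1, -93.3, 123.3]
ee_rot: [-2.192, -2.25, 0.0]
contact_force: [-0.7, -0.0, -0.6]
grip_width: 0.347
```

```bash
python3 go.py 640 -95 103.5 91.5;  python3 - <<'E'
from ov import *
from st import st
ss={n:snapshot(n) for n in("side","top")}
o=st(); p=o["position"]; m=(p[0],p[1],.026); b=p[2]-22.4
t=[(rect((640,-95),62,62,.02,96),(0,255,0)),(rect(m,47,47,m[2],b+10),(255,0,255))]
cv2.imwrite("pics/j2.png",np.hstack([overlay(ss["side"],[],220,150,50,50,8),overlay(ss["side"],t,220,150,50,50,8)])[:,:800])
E
```

```text
t 15.7 pos [640.1 -93.3 123.3] theta 91.5 tilt [-0.01  0.01] F [-0.7 -0.  -0.6] T [-0.01 -0.07  0.  ] grip 0.347 j [ 0.54  0.61 -0.67  1.67  0.44  1.01 -0.25]
shift m [-0.0017 -0.0001  0.0198] turn [-0.01 -0.01  0.  ] rows 0.4
t 15.8 pos [640.4 -93.2 123.9] theta 91.5 tilt [ 0.04 -0.  ] F [-0.5  0.1 -0.3] T [ 0.03 -0.12 -0.02] grip 0.344 j [ 0.54  0.61 -0.67  1.67  0.44  1.01 -0.25]
```

View pics/j2.png

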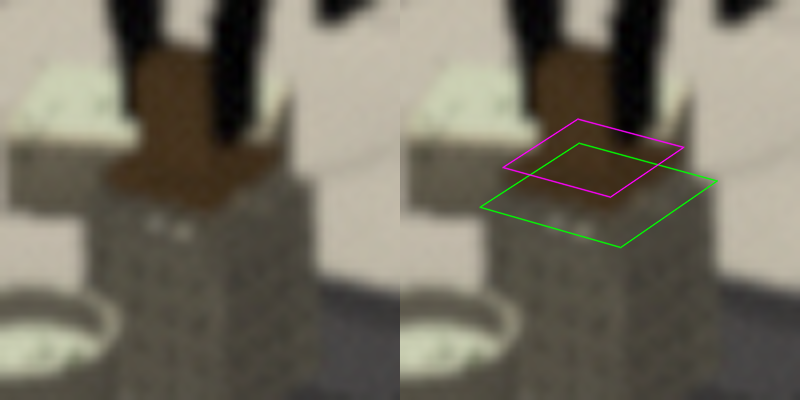

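Emit:
carry_out([
  [[-0.0015,0,0.0],[0,0,0],0.25],
  [[-0.0015,0,0.003],[0,0,0],0.25],
  [[-0.0015,0,0.006],[0,0,0],0.25],
  [[-0.0015,0,0.009],[0,0,0],0.25],
  [[-0.0015,0,0.012],[0,0,0],0.25],
])

```text
time_s: 16.3
position: [640.0, -94.7, 111.2]
ee_rot: [-2.192, -2.25, 0.0]
contact_force: [0.3, -0.3, -0.1]
grip_width: 0.343
```

```bash
python3 go.py 640 -95 103.5 91.5
```

```text
t 16.3 pos [640.  -94.7 111.2] theta 91.51 tilt [-0.01  0.  ] F [ 0.3 -0.3 -0.1] T [-0.01 -0.07 -0.01] grip 0.343 j [ 0.54  0.62 -0.66  1.68  0.45  0.99 -0.26]
shift m [-0.0003 -0.      0.0077] turn [-0.01 -0.    0.01] rows 0.2
```

Emit:
carry_out([
  [[0,0,0.003],[0,0,0],0.25],
  [[0,0,0.006],[0,0,0],0.25],
  [[0,0,0.008],[0,0,0],0.25],
  [[0,0,0.008],[0,0,0],0.25],
])

```text
time_s: 16.7
position: [640.2, -94.7, 103.7]
ee_rot: [2.192, 2.25, 0.0]
contact_force: [-0.9, 0.6, 0.5]
grip_width: 0.342
```

```bash
python3 st.py
```

```text
t 16.7 pos [640.2 -94.7 103.7] theta 91.51 tilt [ 0.02 -0.  ] F [-0.9  0.6  0.5] T [ 0.01  0.04 -0.03] grip 0.342 j [ 0.54  0.63 -0.66  1.69  0.45  0.98 -0.26]
```

Emit:
carry_out([
  [[0,0,0],[0,0,0],0.65],
  [[0,0,0],[0,0,0],0.65],
  [[0,0,0],[0,0,0],0.65],
  [[0,0,-0.03],[0,0,0],0.65],
  [[0,0,-0.07],[0,0,0],0.65],
])

```text
time_s: 17.2
position: [638.5, -95.0, 172.1]
ee_rot: [-2.189, -2.248, 0.005]
contact_force: [0.8, 0.1, 0.5]
grip_width: 0.632
```

```bash
python3 go.py 593.5 320 175 90
```

```text
t 17.2 pos [638.5 -95.  172.1] theta 91.51 tilt [-0.29  0.04] F [0.8 0.1 0.5] T [-0.03 -0.19  0.04] grip 0.632 j [ 0.56  0.56 -0.7   1.63  0.39  1.1  -0.22]
shift m [ 0.416  -0.034  -0.0024] turn [-0.29 -0.04  1.51] rows 8.3
```

Emit:
carry_out([
  [[0.045,-0.004,-0.005],[0,0,0],0.65],
  [[0.094,-0.008,-0.005],[0,0,0],0.65],
  [[0.143,-0.012,-0.005],[0,0,0],0.65],
  [[0.192,-0.016,-0.005],[0,0,0],0.65],
  [[0.24,-0.02,-0.005],[0,0,0],0.65],
])

```text
time_s: 17.7
position: [613.4, 146.5, 178.8]
ee_rot: [2.192, 2.25, 0.001]
contact_force: [0.7, 0.6, 1.1]
grip_width: 0.649
```

```bash
python3 go.py 593.5 320 120 90
```

```text
t 17.7 pos [613.4 146.5 178.8] theta 91.5 tilt [ 0.04 -0.  ] F [0.7 0.6 1.1] T [-0.04 -0.14  0.02] grip 0.649 j [ 0.21  0.54 -0.73  1.66  0.4   1.09 -0.61]
shift m [ 0.174  -0.0154  0.0588] turn [0.04 0.   1.5 ] rows 3.7
```

Emit:
carry_out([
  [[0.045,-0.004,0.0],[0,0,0],0.65],
  [[0.09,-0.008,0.01],[0,0,0],0.65],
  [[0.135,-0.012,0.03],[0,0,0],0.65],
  [[0.174,-0.015,0.058],[0,0,0],0.65],
  [[0.174,-0.015,0.058],[0,0,0],0.65],
])

```text
time_s: 18.2
position: [588.8, 324.7, 117.1]
ee_rot: [-2.176, -2.257, 0.006]
contact_force: [-0.3, 0.0, -0.0]
grip_width: 0.648
```

Emit:
carry_out([
  [[0,0,0],[0,0,0],0.65],
  [[0,0,0],[0,0,0],0.65],
])

```text
time_s: 18.4
position: [595.4, 316.8, 121.0]
ee_rot: [2.193, 2.247, 0.001]
contact_force: [-0.1, 0.3, -0.9]
grip_width: 0.654
```

```bash
python3 - <<'E'
from ov import *; from p1 import P
from st import st
ss={n:snapshot(n) for n in("side","top")}
np.save("ss3.npy",ss,allow_pickle=True)
st(); s=ss["side"]; 
cv2.imwrite("pics/k1.png",np.hstack([overlay(s,[],195,145,80,80,5),overlay(s,[],115,215,80,80,5)]))
save(ss["top"],"k2")
E
python3 go.py 593 320.5 22.5 91.5
```

```text
t 18.5 pos [595.7 316.4 121.4] theta 91.33 tilt [ 0.1  -0.02] F [-0.4  0.  -0.1] T [-0.06 -0.13 -0.06] grip 0.648 j [-0.09  0.66 -0.69  1.6   0.47  1.05 -0.9 ]
t 18.5 pos [595.7 316.4 121.4] theta 91.33 tilt [ 0.1  -0.02] F [-0.4  0.  -0.1] T [-0.06 -0.13 -0.06] grip 0.648 j [-0.09  0.66 -0.69  1.6   0.47  1.05 -0.9 ]
shift m [ 0.0042 -0.0028  0.0989] turn [ 0.1   0.02 -0.17] rows 2.0
```

View pics/k1.png

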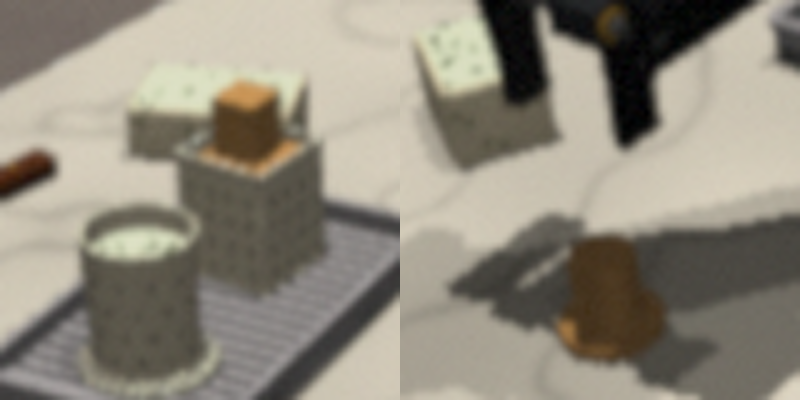

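View pics/k2.png

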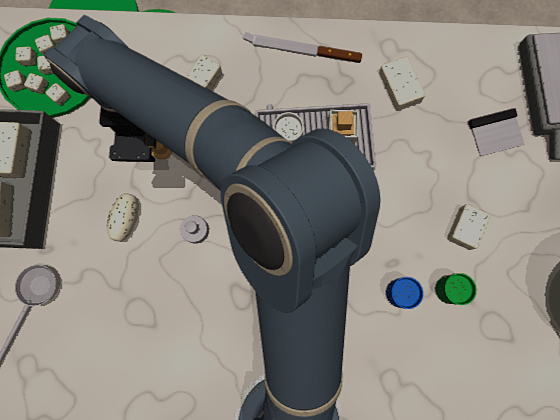

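The square follower is seated level in the square mould. Next I'll descend on the round follower.

Emit:
carry_out([
  [[0.004,-0.003,0.03],[0,0,0],0.75],
  [[0.004,-0.003,0.065],[0,0,0],0.75],
  [[0.004,-0.003,0.09],[0,0,0],0.75],
  [[0.004,-0.003,0.099],[0,0,0],0.75],
  [[0.004,-0.003,0.099],[0,0,0],0.75],
])

```text
time_s: 19.0
position: [591.4, 320.7, 21.0]
ee_rot: [2.194, 2.249, -0.002]
contact_force: [1.2, 0.2, 0.9]
grip_width: 0.745
```

```bash
python3 - <<'E'
from ov import *
from st import st
s=snapshot("side"); st()
cv2.imwrite("pics/l1.png",overlay(s,[],125,225,70,70,8))
E
python3 go.py 593 320.5 22.5 91.5
```

```text
t 19.05 pos [592.  321.7  22.3] theta 91.43 tilt [0.06 0.02] F [0.2 1.7 0.5] T [ 0.03 -0.08  0.05] grip 0.751 j [-0.14  0.77 -0.63  1.67  0.56  0.89 -0.97]
t 19.05 pos [592.  321.7  22.3] theta 91.43 tilt [0.06 0.02] F [0.2 1.7 0.5] T [ 0.03 -0.08  0.05] grip 0.751 j [-0.14  0.77 -0.63  1.67  0.56  0.89 -0.97]
shift m [-0.0012  0.001  -0.0002] turn [ 0.06 -0.02 -0.07] rows 0.0
```

View pics/l1.png

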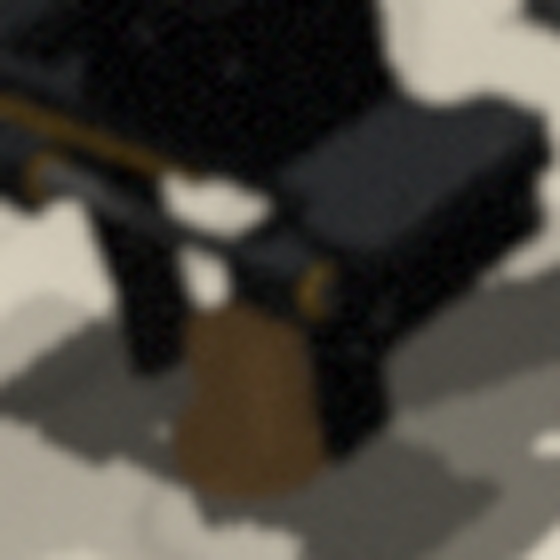

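Fingers straddle the handle. I'll clamp in two directions.

Emit:
carry_out([
  [[0,0,0],[0,0,0],0.3],
  [[0,0,0],[0,0,0],0.3],
  [[0,0,0],[0,0,0],0.3],
  [[0,0,0],[0,0,0],0.3],
  [[0,0,0],[0,0,0],0.3],
], grip_force=8)

```text
time_s: 19.55
position: [591.6, 322.2, 22.0]
ee_rot: [2.192, 2.25, 0.002]
contact_force: [0.8, 0.6, 0.3]
grip_width: 0.382
```

Emit:
carry_out([
  [[0,0,0],[0,0,0],0.3],
  [[0,0,0],[0,0,0],0.3],
  [[0,0,0],[0,0,0],0.3],
  [[0,0,0],[0,0,0],0.3],
  [[0,0,0],[0,0,0],0.3],
])

```text
time_s: 20.05
position: [591.6, 322.2, 21.9]
ee_rot: [2.192, 2.25, 0.001]
contact_force: [1.3, -0.3, 3.4]
grip_width: 0.361
```

```bash
python3 st.py
```

```text
t 20.05 pos [591.6 322.2  21.9] theta 91.5 tilt [0.05 0.02] F [ 1.3 -0.3  3.4] T [-0.1  -0.33 -0.05] grip 0.361 j [-0.14  0.77 -0.63  1.67  0.56  0.89 -0.97]
```

Emit:
carry_out([
  [[0,0,0],[0,0,0],0.65],
  [[0,0,0],[0,0,0],0.65],
  [[0,0,0],[0,0,0],0.65],
  [[0,0,0],[0,0,-8],0.65],
  [[0,0,0],[0,0,-16],0.65],
])

```text
time_s: 20.55
position: [590.7, 322.1, 21.3]
ee_rot: [1.85, 2.539, -0.001]
contact_force: [-0.5, 1.0, 0.1]
grip_width: 0.637
```

Emit:
carry_out([
  [[0,0,0],[0,0,-8],0.65],
  [[0,0,0],[0,0,-16],0.65],
  [[0,0,0],[0,0,-24],0.65],
  [[0,0,0],[0,0,-32],0.65],
  [[0,0,0],[0,0,-40],0.65],
])

```text
time_s: 21.05
position: [590.9, 321.9, 21.2]
ee_rot: [-0.87, -3.018, 0.001]
contact_force: [-0.7, 0.5, 0.8]
grip_width: 0.649
```

Emit:
carry_out([
  [[0,0,0],[0,0,-8],0.65],
  [[0,0,0],[0,0,-16],0.65],
  [[0,0,0],[0,0,-24],0.65],
  [[0,0,0],[0,0,-32],0.65],
  [[0,0,0],[0,0,-32],0.65],
])

```text
time_s: 21.55
position: [590.8, 321.8, 20.8]
ee_rot: [-0.014, -3.14, -0.0]
contact_force: [-0.8, -0.6, -0.0]
grip_width: 0.648
```

```bash
python3 st.py
```

```text
t 21.55 pos [590.8 321.8  20.8] theta 179.47 tilt [-0.09  0.  ] F [-0.8 -0.6 -0. ] T [ 0.14 -0.09  0.01] grip 0.648 j [ 0.04  0.91 -0.96  1.66  0.84  1.04  0.37]
```

Emit:
carry_out([
  [[-0.001,0,-0.001],[0,0,0],0.3],
  [[-0.001,0,-0.001],[0,0,0],0.3],
  [[-0.001,0,-0.001],[0,0,0],0.3],
  [[-0.001,0,-0.001],[0,0,0],0.3],
  [[-0.001,0,-0.001],[0,0,0],0.3],
], grip_force=20)

```text
time_s: 22.05
position: [592.2, 322.0, 22.7]
ee_rot: [0.014, 3.141, -0.001]
contact_force: [0.0, 0.3, 1.1]
grip_width: 0.361
```

```bash
python3 st.py
```

```text
t 22.05 pos [592.2 322.   22.7] theta 179.48 tilt [ 0.02 -0.02] F [0.  0.3 1.1] T [ 0.03 -0.12 -0.07] grip 0.361 j [ 0.04  0.9  -0.96  1.65  0.84  1.05  0.37]
```

Emit:
carry_out([
  [[0,0,0],[0,0,0],0.3],
  [[0,0,-0.01],[0,0,0],0.3],
  [[0,0,-0.04],[0,0,0],0.3],
  [[0,0,-0.08],[0,0,0],0.3],
  [[0,0,-0.13],[0,0,0],0.3],
])

```text
time_s: 22.55
position: [591.3, 321.2, 152.8]
ee_rot: [-0.013, -3.139, 0.003]
contact_force: [0.8, -0.7, -0.2]
grip_width: 0.36
```

```bash
python3 go.py 627.1 25.7 152 180
```

```text
t 22.55 pos [591.3 321.2 152.8] theta 179.52 tilt [-0.16 -0.09] F [ 0.8 -0.7 -0.2] T [ 0.12 -0.18  0.04] grip 0.36 j [ 0.09  0.77 -1.06  1.57  0.7   1.23  0.46]
shift m [-0.0383 -0.2952  0.0011] turn [-0.09 -0.16 -0.48] rows 6.0
```

Emit:
carry_out([
  [[-0.005,-0.045,0],[0,0,8],0.3],
  [[-0.012,-0.09,0],[0,0,16],0.3],
  [[-0.018,-0.135,0],[0,0,24],0.3],
  [[-0.025,-0.18,0],[0,0,32],0.3],
  [[-0.03,-0.22,0],[0,0,40],0.3],
])

```text
time_s: 23.05
position: [620.5, 99.2, 153.2]
ee_rot: [1.097, 2.943, -0.0]
contact_force: [0.9, -0.3, -1.3]
grip_width: 0.361
```

```bash
python3 go.py 627.1 25.7 150 100
```

```text
t 23.05 pos [620.5  99.2 153.2] theta 139.11 tilt [ 0.05 -0.03] F [ 0.9 -0.3 -1.3] T [ 0.1  -0.15  0.01] grip 0.361 j [ 0.42  0.65 -0.95  1.69  0.58  1.12  0.15]
shift m [-0.0531 -0.0513  0.0032] turn [3.000e-02 5.000e-02 3.911e+01] rows 1.5
```

Emit:
carry_out([
  [[-0.025,-0.025,0],[0,0,8],0.3],
  [[-0.053,-0.051,0],[0,0,16],0.3],
  [[-0.053,-0.051,0],[0,0,24],0.3],
  [[-0.053,-0.051,0],[0,0,32],0.3],
  [[-0.053,-0.051,0],[0,0,39],0.3],
])

```text
time_s: 23.55
position: [627.4, 28.5, 153.2]
ee_rot: [2.016, 2.409, 0.001]
contact_force: [-0.5, 0.5, -0.2]
grip_width: 0.359
```

Emit:
carry_out([
  [[0,0,0],[0,0,0],0.3],
  [[0,0,0],[0,0,0],0.3],
])

```text
time_s: 23.75
position: [627.4, 29.0, 153.0]
ee_rot: [2.005, 2.418, 0.0]
contact_force: [-0.8, 0.6, -0.7]
grip_width: 0.361
```

```bash
python3 - <<'E'
from ov import *
from st import st
ss={n:snapshot(n) for n in("side","top")}
o=st(); p=o["position"]; b=p[2]-22.5
t=[(circ((627.1,25.7),33,98),(0,255,0)),(circ(p,25,b+10),(255,0,255)),(circ(p,25,b),(255,0,255))]
cv2.imwrite("pics/m1.png",np.hstack([overlay(ss["side"],[],195,150,60,70,6),overlay(ss["side"],t,195,150,60,70,6)]))
E
python3 go.py 627.1 25.7 125 100
```

```text
t 23.85 pos [627.4  28.9 152.7] theta 100.63 tilt [0.   0.01] F [ 0.  -1.6 -0.3] T [-0.04 -0.11 -0.02] grip 0.358 j [ 0.44  0.59 -0.8   1.69  0.47  1.07 -0.32]
t 23.85 pos [627.4  28.9 152.7] theta 100.63 tilt [0.   0.01] F [ 0.  -1.6 -0.3] T [-0.04 -0.11 -0.02] grip 0.358 j [ 0.44  0.59 -0.8   1.69  0.47  1.07 -0.32]
shift m [-0.0031 -0.0008  0.0277] turn [ 0.01 -0.01  0.63] rows 0.6
```

View pics/m1.png

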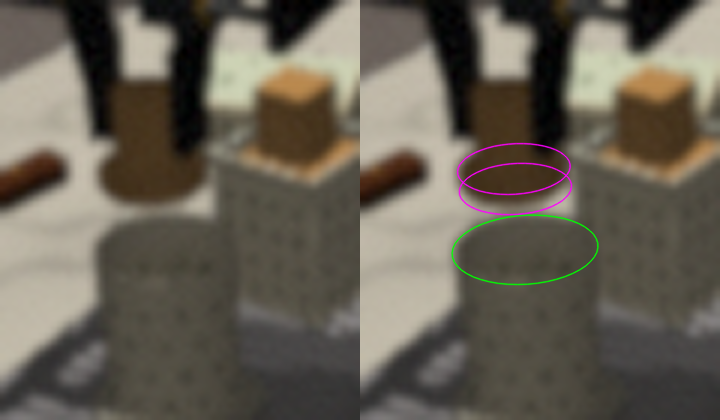

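Emit:
carry_out([
  [[-0.003,-0.001,0.01],[0,0,0],0.3],
  [[-0.003,-0.001,0.02],[0,0,0],0.3],
  [[-0.003,-0.001,0.027],[0,0,0],0.3],
  [[-0.003,-0.001,0.027],[0,0,0],0.3],
  [[-0.003,-0.001,0.027],[0,0,0],0.3],
])

```text
time_s: 24.35
position: [626.9, 25.6, 125.1]
ee_rot: [-2.008, -2.415, 0.0]
contact_force: [-0.4, 0.1, -0.4]
grip_width: 0.358
```

```bash
python3 go.py 627.1 25.7 105.5 100.6
```

```text
t 24.35 pos [626.9  25.6 125.1] theta 100.52 tilt [-0.04  0.02] F [-0.4  0.1 -0.4] T [-0.03 -0.14  0.03] grip 0.358 j [ 0.43  0.61 -0.78  1.72  0.49  1.02 -0.34]
shift m [0.     0.0002 0.0196] turn [-0.03 -0.02 -0.08] rows 0.4
```

Emit:
carry_out([
  [[0,0,0.003],[0,0,0],0.3],
  [[0,0,0.006],[0,0,0],0.3],
  [[0,0,0.009],[0,0,0],0.3],
  [[0,0,0.012],[0,0,0],0.3],
  [[0,0,0.012],[0,0,0],0.3],
])

```text
time_s: 24.85
position: [626.7, 25.3, 113.0]
ee_rot: [-2.008, -2.415, 0.001]
contact_force: [0.7, 0.0, -0.4]
grip_width: 0.356
```

Emit:
carry_out([
  [[0,0,0.002],[0,0,0],0.3],
  [[0,0,0.004],[0,0,0],0.3],
  [[0,0,0.006],[0,0,0],0.3],
  [[0,0,0.0075],[0,0,0],0.3],
  [[0,0,0.0075],[0,0,0],0.3],
])

```text
time_s: 25.35
position: [626.9, 25.5, 105.8]
ee_rot: [-2.009, -2.415, 0.0]
contact_force: [-0.1, 0.7, -1.2]
grip_width: 0.363
```

```bash
python3 st.py
```

```text
t 25.35 pos [626.9  25.5 105.8] theta 100.51 tilt [-0.01 -0.  ] F [-0.1  0.7 -1.2] T [-0.04 -0.15 -0.03] grip 0.363 j [ 0.42  0.63 -0.76  1.73  0.51  0.99 -0.35]
```

Seated to within about 0.5 mm. I'll release and rise.

Emit:
carry_out([
  [[0,0,0],[0,0,0],0.65],
  [[0,0,0],[0,0,0],0.65],
  [[0,0,0],[0,0,0],0.65],
  [[0,0,-0.03],[0,0,0],0.65],
  [[0,0,-0.07],[0,0,0],1],
])

```text
time_s: 25.85
position: [625.5, 25.0, 174.8]
ee_rot: [-2.006, -2.413, 0.005]
contact_force: [1.0, -1.1, 0.1]
grip_width: 0.672
```

```bash
python3 go.py 432 12 160 87.5; python3 -c "
from p1 import P; print(P['b'])
import numpy as np
a=np.array([627.1,25.7]);b=np.array([640.1,-94.8]); d=b-a; print((a+b)/2,np.degrees(np.arctan2(d[1],d[0])),np.linalg.norm(d))"
```

```text
t 25.85 pos [625.5  25.  174.8] theta 100.51 tilt [-0.27 -0.01] F [ 1.  -1.1  0.1] T [-0.12 -0.17  0.01] grip 0.672 j [ 0.46  0.56 -0.81  1.67  0.45  1.11 -0.3 ]
shift m [ 0.0225 -0.1926  0.0158] turn [-2.700e-01 -1.000e-02  1.301e+01] rows 3.9
(430.6571649448256, 11.023124365399923, 1.525429295014157)
[633.6  -34.55] -83.84252766044636 121.19921616908255
```

Emit:
carry_out([
  [[0.004,-0.04,-0.005],[0,0,2],1],
  [[0.009,-0.088,-0.005],[0,0,5],1],
  [[0.014,-0.135,0.0],[0,0,8],1],
  [[0.02,-0.175,0.01],[0,0,11],1],
  [[0.0225,-0.1935,0.03],[0,0,13],1],
])

```text
time_s: 26.35
position: [429.9, 11.9, 146.5]
ee_rot: [2.269, 2.169, -0.002]
contact_force: [0.3, 0.2, -0.4]
grip_width: 0.991
```

Emit:
carry_out([
  [[0,0,0.03],[0,0,0],1],
  [[0,0,0.05],[0,0,0],1],
  [[0,0,0.05],[0,0,0],1],
  [[0,0,0.05],[0,0,0],1],
])

```text
time_s: 26.75
position: [433.0, 12.8, 96.5]
ee_rot: [2.269, 2.173, 0.001]
contact_force: [0.1, -0.1, -0.6]
grip_width: 0.999
```

```bash
python3 - <<'E'
from ov import *
from st import st
ss={n:snapshot(n) for n in("side","top")}
o=st(); p=o["position"]
cv2.imwrite("pics/n1.png",np.hstack([overlay(ss["side"],[],195,150,60,70,6),overlay(ss["side"],[(rect((430.7,11),200,60,1.525,18),(0,255,0))],250,200,60,70,6)]))
E
python3 go.py 430.7 11 5 87.4
```

```text
t 26.85 pos [433.8  12.7  97.1] theta 87.51 tilt [0.13 0.  ] F [ 0.1  0.1 -0.2] T [-0.01 -0.07 -0.07] grip 0.998 j [ 0.56  0.36 -0.81  2.17  0.38  0.75 -0.55]
t 26.85 pos [433.8  12.7  97.1] theta 87.51 tilt [0.13 0.  ] F [ 0.1  0.1 -0.2] T [-0.01 -0.07 -0.07] grip 0.998 j [ 0.56  0.36 -0.81  2.17  0.38  0.75 -0.55]
shift m [-0.0018 -0.0032  0.0921] turn [ 0.13 -0.01  0.11] rows 1.8
```

View pics/n1.png

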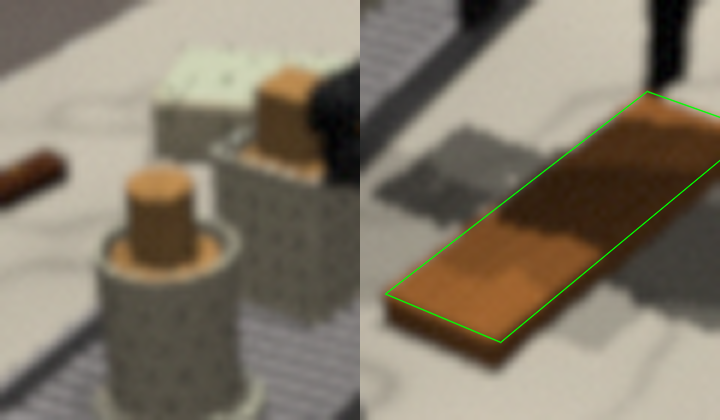

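Emit:
carry_out([
  [[-0.002,-0.0025,0.03],[0,0,0],1],
  [[-0.002,-0.0025,0.065],[0,0,0],1],
  [[-0.002,-0.0025,0.085],[0,0,0],1],
  [[-0.002,-0.0025,0.09],[0,0,0],1],
  [[-0.002,-0.0025,0.091],[0,0,0],1],
])

```text
time_s: 27.35
position: [430.8, 10.7, 5.5]
ee_rot: [2.269, 2.172, 0.001]
contact_force: [0.1, -0.5, -0.2]
grip_width: 1.001
```

```bash
python3 go.py 431 11 5 87.4
```

```text
t 27.35 pos [430.8  10.7   5.5] theta 87.51 tilt [0.05 0.01] F [ 0.1 -0.5 -0.2] T [-0.   -0.07  0.02] grip 1.001 j [ 0.42  0.51 -0.66  2.24  0.6   0.56 -0.74]
shift m [0.0003 0.0002 0.0005] turn [ 0.05 -0.01  0.11] rows 0.0
```

Emit:
carry_out([
  [[0,0,0],[0,0,0],0.55],
  [[0,0,0],[0,0,0],0.55],
  [[0,0,0],[0,0,0],0.55],
  [[0,0,0],[0,0,0],0.55],
  [[0,0,0],[0,0,0],0.55],
], grip_force=35)

```text
time_s: 27.85
position: [430.7, 10.4, 5.6]
ee_rot: [2.269, 2.171, 0.001]
contact_force: [0.5, -0.1, 4.0]
grip_width: 0.686
```

```bash
python3 st.py
```

```text
t 27.85 pos [430.7  10.4   5.6] theta 87.49 tilt [ 0.08 -0.01] F [ 0.5 -0.1  4. ] T [-0.14 -0.12 -0.08] grip 0.686 j [ 0.42  0.51 -0.65  2.25  0.6   0.56 -0.74]
```

Emit:
carry_out([
  [[0,0,0],[0,0,0],0.55],
  [[0,0,-0.01],[0,0,0],0.55],
  [[0,0,-0.03],[0,0,0],0.55],
  [[0,0,-0.065],[0,0,0],0.55],
  [[0,0,-0.1],[0,0,0],0.55],
])

```text
time_s: 28.35
position: [428.9, 10.7, 105.9]
ee_rot: [-2.267, -2.172, 0.002]
contact_force: [0.7, -0.2, -0.3]
grip_width: 0.686
```

Emit:
carry_out([
  [[0,0,-0.035],[0,0,0],0.55],
  [[0,0,-0.06],[0,0,0],0.55],
  [[0,0,-0.075],[0,0,0],0.55],
  [[0,0,-0.075],[0,0,0],0.55],
  [[0,0,-0.075],[0,0,0],0.55],
])

```text
time_s: 28.85
position: [429.3, 10.2, 179.7]
ee_rot: [-2.269, -2.172, 0.001]
contact_force: [-0.3, -0.3, -1.6]
grip_width: 0.681
```

```bash
python3 - <<'E'
from ov import *
from st import st
ss={n:snapshot(n) for n in("side","top")}
save(ss["side"],"o1"); save(ss["top"],"o2")
E
python3 go.py 633.6 -34.5 178 96.2
```

```text
t 28.95 pos [428.9  10.3 178.9] theta 87.51 tilt [-0.14  0.01] F [-0.7 -0.9 -1.7] T [-0.02 -0.06 -0.06] grip 0.685 j [ 0.7   0.22 -0.91  2.1   0.22  0.92 -0.38]
shift m [-0.0359  0.2064  0.0004] turn [-0.14 -0.01 -8.69] rows 4.2
```

View pics/o1.png

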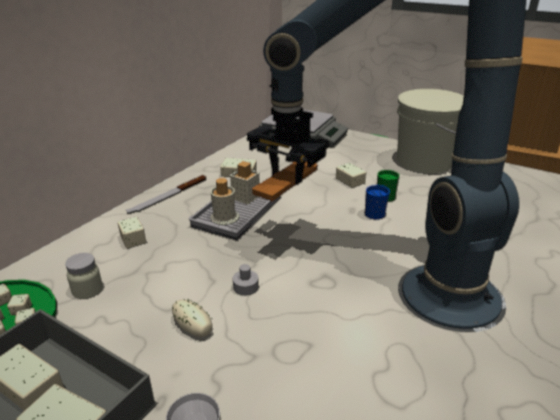

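Emit:
carry_out([
  [[-0.007,0.04,0],[0,0,-2],0.55],
  [[-0.015,0.085,0],[0,0,-4],0.55],
  [[-0.023,0.13,0],[0,0,-6],0.55],
  [[-0.03,0.17,0],[0,0,-8],0.55],
  [[-0.036,0.2065,0],[0,0,-8.7],0.55],
])

```text
time_s: 29.45
position: [635.8, -35.1, 177.5]
ee_rot: [-2.095, -2.337, 0.003]
contact_force: [-0.6, -0.1, -0.3]
grip_width: 0.686
```

Emit:
carry_out([
  [[0,0,0],[0,0,0],0.55],
  [[0,0,0],[0,0,0],0.55],
  [[0,0,0],[0,0,0],0.55],
])

```text
time_s: 29.75
position: [633.2, -33.7, 178.9]
ee_rot: [-2.095, -2.338, 0.003]
contact_force: [-1.6, -0.5, -0.3]
grip_width: 0.682
```

```bash
python3 - <<'E'
from ov import *
from st import st
ss={n:snapshot(n) for n in("side","top")}
o=st(); p=o["position"]; yaw=np.radians(96.2)
t=[(rect(p,200,60,yaw,p[2]-5.6),(0,255,0)),(rect(p,200,60,yaw,p[2]+12.4),(0,255,0))]
cv2.imwrite("pics/q1.png",np.hstack([overlay(ss["side"],t,185,120,80,100,5),overlay(ss["top"],t,250,80,80,100,5)]))
E
python3 go.py 633.6 -34.5 141 96.2
```

```text
t 29.85 pos [633.6 -34.  179.8] theta 96.27 tilt [-0.06 -0.03] F [ 0.2 -0.5 -1.2] T [ 0.   -0.07  0.01] grip 0.684 j [ 0.55  0.57 -0.81  1.65  0.45  1.12 -0.28]
t 29.85 pos [633.6 -34.  179.8] theta 96.27 tilt [-0.06 -0.03] F [ 0.2 -0.5 -1.2] T [ 0.   -0.07  0.01] grip 0.684 j [ 0.55  0.57 -0.81  1.65  0.45  1.12 -0.28]
shift m [-0.0005  0.      0.0388] turn [-0.07  0.02  0.07] rows 0.8
```

View pics/q1.png

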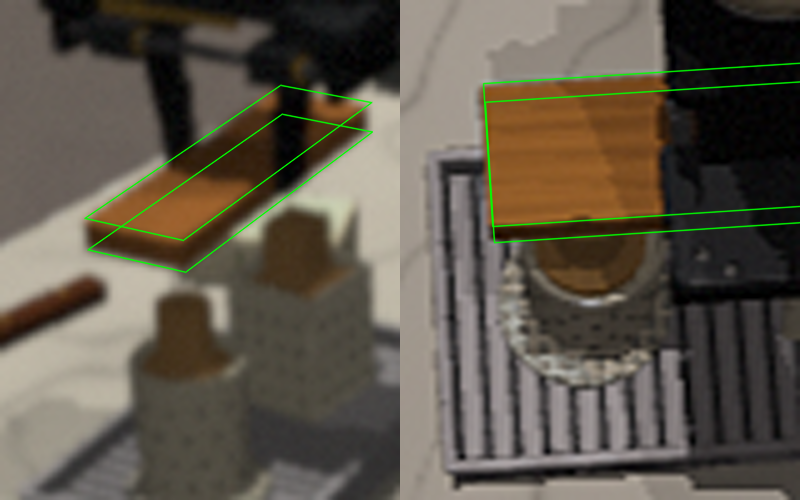

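Emit:
carry_out([
  [[-0.0005,0,0.015],[0,0,0],0.55],
  [[-0.0005,0,0.03],[0,0,0],0.55],
  [[-0.0005,0,0.038],[0,0,0],0.55],
  [[-0.0005,0,0.038],[0,0,0],0.55],
  [[-0.0005,0,0.038],[0,0,0],0.55],
])

```text
time_s: 30.35
position: [634.8, -34.9, 141.7]
ee_rot: [-2.098, -2.338, 0.0]
contact_force: [0.1, -1.1, -1.7]
grip_width: 0.685
```

```bash
python3 go.py 633.6 -34.5 136.6 96.2
```

```text
t 30.35 pos [634.8 -34.9 141.7] theta 96.21 tilt [-0.02  0.01] F [ 0.1 -1.1 -1.7] T [ 0.01 -0.12  0.01] grip 0.685 j [ 0.53  0.61 -0.79  1.68  0.48  1.06 -0.3 ]
shift m [ 0.0005 -0.0011  0.0051] turn [-0.02 -0.01  0.01] rows 0.1
```

Emit:
carry_out([
  [[0,-0.001,0.002],[0,0,0],0.55],
  [[0,-0.001,0.004],[0,0,0],0.55],
  [[0,-0.001,0.005],[0,0,0],0.55],
  [[0,-0.001,0.005],[0,0,0],0.55],
  [[0,-0.001,0.005],[0,0,0],0.55],
])

```text
time_s: 30.85
position: [633.9, -35.1, 137.2]
ee_rot: [2.098, 2.338, 0.0]
contact_force: [0.5, 0.6, -1.6]
grip_width: 0.684
```

```bash
python3 go.py 633.6 -34.5 136.6 96.2
```

```text
t 30.85 pos [633.9 -35.1 137.2] theta 96.2 tilt [ 0.02 -0.  ] F [ 0.5  0.6 -1.6] T [-0.03 -0.1   0.06] grip 0.684 j [ 0.53  0.61 -0.78  1.69  0.49  1.05 -0.31]
shift m [ 0.0006 -0.0003  0.0006] turn [ 0.02  0.   -0.  ] rows 0.0
```

One more millimetre to contact, then release slowly.

Emit:
carry_out([
  [[0,0,0.001],[0,0,0],0.55],
  [[0,0,0.001],[0,0,0],0.55],
  [[0,0,0.001],[0,0,0],0.55],
])

```text
time_s: 31.15
position: [634.1, -35.1, 136.4]
ee_rot: [2.098, 2.338, 0.001]
contact_force: [-0.0, -0.6, 0.8]
grip_width: 0.687
```

```bash
python3 st.py
```

```text
t 31.15 pos [634.1 -35.1 136.4] theta 96.2 tilt [ 0.03 -0.01] F [-0.  -0.6  0.8] T [-0.02 -0.02  0.05] grip 0.687 j [ 0.53  0.61 -0.78  1.69  0.49  1.05 -0.31]
```

Emit:
carry_out([
  [[0,0,0],[0,0,0],0.8],
  [[0,0,0],[0,0,0],1],
  [[0,0,0],[0,0,0],1],
  [[0,0,-0.02],[0,0,0],1],
  [[0,0,-0.06],[0,0,0],1],
])

```text
time_s: 31.65
position: [631.7, -35.8, 193.5]
ee_rot: [-2.094, -2.335, 0.007]
contact_force: [0.5, 0.1, -0.8]
grip_width: 0.98
```

```bash
python3 go.py 405 227 200 90
```

```text
t 31.65 pos [631.7 -35.8 193.5] theta 96.22 tilt [-0.4   0.01] F [ 0.5  0.1 -0.8] T [-0.04 -0.17  0.03] grip 0.98 j [ 0.55  0.56 -0.82  1.63  0.44  1.15 -0.26]
shift m [ 0.2858 -0.1969 -0.0049] turn [-0.4  -0.03  6.22] rows 6.9
```

Emit:
carry_out([
  [[0.035,-0.025,-0.005],[0,0,1],1],
  [[0.075,-0.052,-0.005],[0,0,2],1],
  [[0.115,-0.08,-0.005],[0,0,3],1],
  [[0.155,-0.107,-0.005],[0,0,4],0.7],
  [[0.195,-0.134,-0.005],[0,0,6.2],0.7],
])

```text
time_s: 32.15
position: [478.1, 145.6, 201.2]
ee_rot: [2.223, 2.22, 0.001]
contact_force: [1.6, 0.4, 0.1]
grip_width: 0.893
```

```bash
python3 go.py 406 227 130 90
```

```text
t 32.15 pos [478.1 145.6 201.2] theta 89.92 tilt [ 0.04 -0.  ] F [1.6 0.4 0.1] T [ 0.03 -0.17 -0.03] grip 0.893 j [ 0.38  0.33 -0.92  1.93  0.31  1.03 -0.68]
shift m [ 0.0813 -0.0723  0.0712] turn [ 0.04  0.   -0.08] rows 2.6
```

Emit:
carry_out([
  [[0.03,-0.025,0.01],[0,0,0],0.7],
  [[0.06,-0.05,0.03],[0,0,0],0.7],
  [[0.081,-0.072,0.06],[0,0,0],0.7],
  [[0.081,-0.072,0.071],[0,0,0],0.7],
  [[0.081,-0.072,0.071],[0,0,0],0.7],
])

```text
time_s: 32.65
position: [406.5, 224.9, 128.8]
ee_rot: [-2.219, -2.223, 0.005]
contact_force: [0.6, -0.2, 0.4]
grip_width: 0.705
```

Emit:
carry_out([
  [[0,0,0],[0,0,0],0.7],
  [[0,0,0],[0,0,0],0.7],
])

```text
time_s: 32.85
position: [409.1, 224.9, 130.9]
ee_rot: [2.224, 2.218, 0.003]
contact_force: [0.5, 0.2, 0.5]
grip_width: 0.702
```

```bash
python3 - <<'E'
from ov import *
from st import st
ss={n:snapshot(n) for n in("side","top")}
np.save("ss4.npy",ss,allow_pickle=True)
s0=np.load("ss0.npy",allow_pickle=True).item()
st()
m=(406.5,227)
t=[(circ(m,30,30),(255,0,255)),(circ(m,13,60),(0,255,0)),(circ(m,30,0),(255,0,255))]
cv2.imwrite("pics/r1.png",np.hstack([overlay(s0["top"],t,168,203,48,48,8),overlay(s0["side"],t,220,252,48,48,8)]))
b=[(rect((634,-35),200,60,np.radians(96.2),149),(0,255,0))]
cv2.imwrite("pics/r2.png",np.hstack([overlay(ss["side"],[],190,140,80,100,5),overlay(ss["top"],[],255,80,80,100,5)]))
E
python3 go.py 406.5 227 33 90
```

```text
t 32.95 pos [408.8 224.9 130.8] theta 89.87 tilt [0.09 0.03] F [-0.3  0.4 -0.7] T [-0.02 -0.08 -0.01] grip 0.701 j [ 0.15  0.38 -0.9   2.07  0.39  0.86 -0.98]
t 32.95 pos [408.8 224.9 130.8] theta 89.87 tilt [0.09 0.03] F [-0.3  0.4 -0.7] T [-0.02 -0.08 -0.01] grip 0.701 j [ 0.15  0.38 -0.9   2.07  0.39  0.86 -0.98]
shift m [ 0.0021 -0.0025  0.0978] turn [ 0.09 -0.03 -0.13] rows 2.0
```

View pics/r1.png

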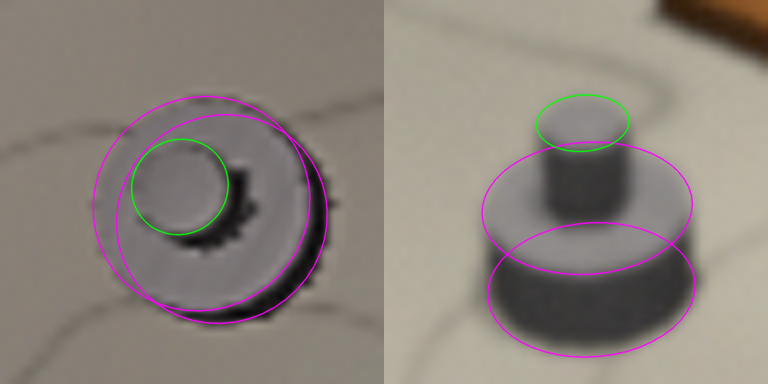

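View pics/r2.png

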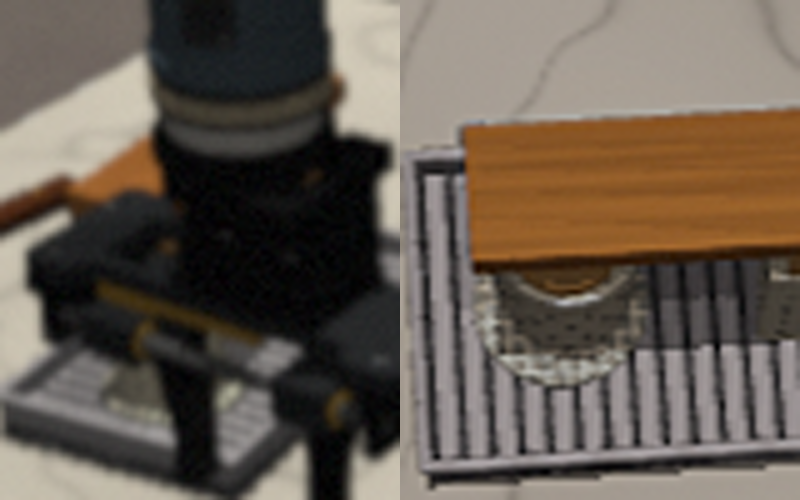

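Emit:
carry_out([
  [[0.002,-0.0025,0.03],[0,0,0],0.7],
  [[0.002,-0.0025,0.065],[0,0,0],0.7],
  [[0.002,-0.0025,0.09],[0,0,0],0.7],
  [[0.002,-0.0025,0.097],[0,0,0],0.7],
  [[0.002,-0.0025,0.097],[0,0,0],0.7],
])

```text
time_s: 33.45
position: [405.2, 227.1, 32.8]
ee_rot: [-2.222, -2.221, 0.001]
contact_force: [-0.2, -0.1, -0.2]
grip_width: 0.7
```

```bash
python3 go.py 406.5 227 33 90
```

```text
t 33.45 pos [405.2 227.1  32.8] theta 89.97 tilt [-0.05 -0.02] F [-0.2 -0.1 -0.2] T [-0.03 -0.06 -0.03] grip 0.7 j [ 0.01  0.53 -0.76  2.15  0.59  0.68 -1.16]
shift m [-0.0001  0.0013 -0.0002] turn [-0.05  0.02 -0.03] rows 0.0
```

Emit:
carry_out([
  [[0,0,0],[0,0,0],0.2],
  [[0,0,0],[0,0,0],0.2],
  [[0,0,0],[0,0,0],0.2],
  [[0,0,0],[0,0,0],0.2],
  [[0,0,0],[0,0,0],0.2],
], grip_force=40)

```text
time_s: 33.95
position: [405.3, 227.3, 33.4]
ee_rot: [2.221, 2.221, 0.001]
contact_force: [0.4, -0.3, -0.1]
grip_width: 0.327
```

```bash
python3 st.py
```

```text
t 33.95 pos [405.3 227.3  33.4] theta 89.99 tilt [0.04 0.01] F [ 0.4 -0.3 -0.1] T [-0.02 -0.05 -0.  ] grip 0.327 j [ 0.01  0.53 -0.76  2.15  0.59  0.68 -1.16]
```

Emit:
carry_out([
  [[0,0,0],[0,0,0],0.2],
  [[0,0,0],[0,0,0],0.2],
  [[0,0,0],[0,0,0],0.2],
])

```text
time_s: 34.25
position: [405.5, 227.3, 33.3]
ee_rot: [2.221, 2.221, 0.001]
contact_force: [0.6, -0.3, 3.7]
grip_width: 0.284
```

```bash
python3 st.py
```

```text
t 34.25 pos [405.5 227.3  33.3] theta 90.0 tilt [ 0.05 -0.01] F [ 0.6 -0.3  3.7] T [-0.26 -0.3  -0.01] grip 0.284 j [ 0.01  0.53 -0.76  2.15  0.59  0.68 -1.16]
```

Emit:
carry_out([
  [[0,0,-0.005],[0,0,0],0.2],
  [[0,0,-0.02],[0,0,0],0.2],
  [[0,0,-0.05],[0,0,0],0.2],
  [[0,0,-0.09],[0,0,0],0.2],
  [[0,0,-0.13],[0,0,0],0.2],
])

```text
time_s: 34.75
position: [403.0, 226.2, 162.8]
ee_rot: [-2.219, -2.221, 0.007]
contact_force: [2.1, -0.2, -6.5]
grip_width: 0.288
```

Emit:
carry_out([
  [[0,0,-0.03],[0,0,0],0.2],
  [[0,0,-0.06],[0,0,0],0.2],
  [[0,0,-0.07],[0,0,0],0.2],
  [[0,0,-0.07],[0,0,0],0.2],
])

```text
time_s: 35.15
position: [404.8, 227.1, 233.1]
ee_rot: [2.221, 2.221, 0.001]
contact_force: [0.5, -0.7, -7.7]
grip_width: 0.29
```

```bash
python3 go.py 634 -35 230 93;python3 - <<'E'
from ov import *
from st import st
ss={n:snapshot(n) for n in("side","top")}
save(ss["side"],"t1"); st(); np.save("ss5.npy",ss,allow_pickle=True)
bd=lambda m:[rect(m,200,60,m[2],149)]
for c in (("top",),("side",),("top","side")):
    print(c,fit(ss,bd,(634,-35,1.68),c,rng=6,yawr=.12))
b=[(rect((634,-35),200,60,np.radians(96.2),149),(0,255,0))]
cv2.imwrite("pics/t2.png",np.hstack([overlay(ss["side"],b,190,140,80,100,5),overlay(ss["top"],b,255,80,80,100,5)]))
E
```

```text
t 35.15 pos [404.8 227.1 233.1] theta 89.99 tilt [ 0.05 -0.02] F [ 0.5 -0.7 -7.7] T [-0.02 -0.17  0.  ] grip 0.29 j [ 0.28  0.23 -1.    1.96  0.23  1.07 -0.82]
shift m [-0.262   0.2292  0.0034] turn [ 0.05  0.02 -3.01] rows 7.0
t 35.25 pos [403.8 226.1 231.1] theta 90.0 tilt [-0.19 -0.11] F [ 0.5 -0.6 -7.2] T [ 0.   -0.07 -0.  ] grip 0.286 j [ 0.27  0.24 -1.    1.96  0.23  1.07 -0.82]
('top',) (array([633.3905614 , -34.18076234,   1.68520009]), np.float64(14.88081552974166))
('side',) (array([635.78859687, -29.10091569,   1.62378519]), np.float64(6.985981963324276))
('top', 'side') (array([633.74811143, -33.41020035,   1.65444856]), np.float64(21.364873718238528))
```

View pics/t1.png

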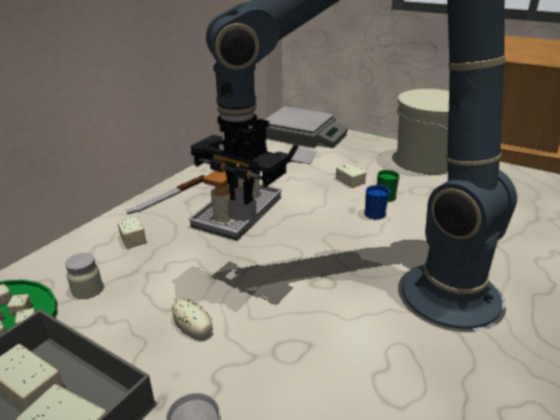

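View pics/t2.png

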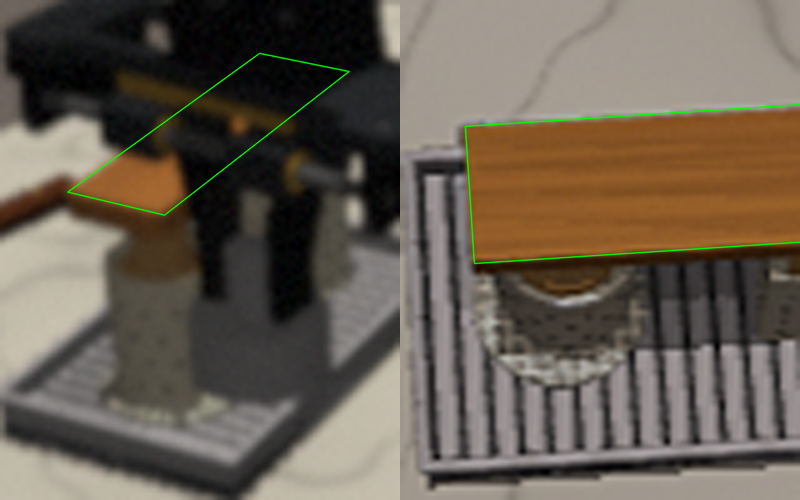

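Emit:
carry_out([
  [[-0.025,0.02,0],[0,0,0],0.2],
  [[-0.06,0.05,0],[0,0,0],0.2],
  [[-0.095,0.08,0],[0,0,0],0.2],
  [[-0.13,0.11,0],[0,0,0],0.2],
  [[-0.16,0.14,0],[0,0,0],0.2],
])

```text
time_s: 35.75
position: [544.7, 64.4, 230.0]
ee_rot: [-2.221, -2.218, 0.007]
contact_force: [0.7, 0.6, -7.4]
grip_width: 0.287
```

```bash
python3 go.py 633.8 -34.8 225 90
```

```text
t 35.75 pos [544.7  64.4 230. ] theta 89.94 tilt [-0.3  -0.08] F [ 0.7  0.6 -7.4] T [ 0.1 -0.2 -0. ] grip 0.287 j [ 0.49  0.38 -0.88  1.79  0.32  1.13 -0.49]
shift m [-0.0991  0.0892  0.0047] turn [-0.3   0.08 -0.06] rows 2.7
```

Emit:
carry_out([
  [[-0.025,0.022,0],[0,0,0],0.2],
  [[-0.05,0.045,0],[0,0,0],0.2],
  [[-0.075,0.067,0],[0,0,0],0.2],
  [[-0.09,0.081,0],[0,0,0],0.2],
  [[-0.099,0.089,0.003],[0,0,0],0.2],
])

```text
time_s: 36.25
position: [634.2, -34.2, 226.6]
ee_rot: [-2.222, -2.216, 0.005]
contact_force: [0.7, -0.5, -8.0]
grip_width: 0.288
```

Emit:
carry_out([
  [[0,0,0.0],[0,0,0],0.2],
  [[0,0,0],[0,0,0],0.2],
  [[0,0,0],[0,0,0],0.2],
])

```text
time_s: 36.55
position: [633.0, -29.5, 229.8]
ee_rot: [-2.217, -2.224, 0.001]
contact_force: [0.2, -0.2, -5.7]
grip_width: 0.291
```

```bash
python3 go.py 633.8 -34.8 190 90
```

```text
t 36.55 pos [633.  -29.5 229.8] theta 90.18 tilt [-0.07  0.05] F [ 0.2 -0.2 -5.7] T [ 0.1  -0.14 -0.04] grip 0.291 j [ 0.54  0.52 -0.81  1.6   0.39  1.2  -0.35]
shift m [-0.0053  0.0009  0.0397] turn [-0.07 -0.05  0.18] rows 0.8
```

Emit:
carry_out([
  [[-0.003,0.001,0.012],[0,0,0],0.2],
  [[-0.005,0.001,0.024],[0,0,0],0.2],
  [[-0.005,0.001,0.034],[0,0,0],0.2],
  [[-0.005,0.001,0.04],[0,0,0],0.2],
  [[-0.005,0.001,0.04],[0,0,0],0.2],
])

```text
time_s: 37.05
position: [634.1, -36.8, 188.5]
ee_rot: [-2.22, -2.22, 0.003]
contact_force: [-0.1, -0.2, -6.9]
grip_width: 0.288
```

Emit:
carry_out([
  [[0,0,0.0],[0,0,0],0.2],
  [[0,0,0],[0,0,0],0.2],
])

```text
time_s: 37.25
position: [635.5, -36.5, 190.7]
ee_rot: [2.221, 2.221, 0.002]
contact_force: [0.1, -0.1, -7.8]
grip_width: 0.287
```

```bash
python3 go.py 633.8 -34.8 182.3 90
python3 - <<'E'
from ov import *
ss={n:snapshot(n) for n in("side","top")}
b=[]
cv2.imwrite("pics/v1.png",np.hstack([overlay(ss["side"],b,185,120,80,100,5),overlay(ss["top"],b,275,70,80,100,5)]))
E
```

```text
t 37.25 pos [635.5 -36.5 190.7] theta 90.01 tilt [0.08 0.01] F [ 0.1 -0.1 -7.8] T [ 0.02 -0.13  0.03] grip 0.287 j [ 0.54  0.55 -0.79  1.63  0.43  1.13 -0.36]
shift m [ 0.0017 -0.0017  0.0084] turn [ 0.08 -0.01  0.01] rows 0.2
```

View pics/v1.png

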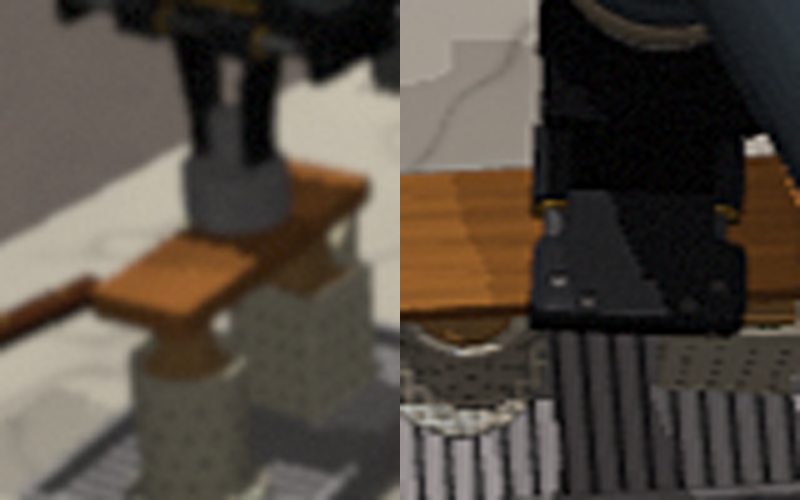

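Emit:
carry_out([
  [[0.001,-0.001,0.002],[0,0,0],0.2],
  [[0.001,-0.001,0.004],[0,0,0],0.2],
  [[0.001,-0.001,0.006],[0,0,0],0.2],
  [[0.001,-0.001,0.007],[0,0,0],0.2],
  [[0.001,-0.001,0.007],[0,0,0],0.2],
])

```text
time_s: 37.85
position: [633.9, -35.8, 182.7]
ee_rot: [-2.221, -2.221, 0.001]
contact_force: [-0.6, -0.8, -6.9]
grip_width: 0.29
```

```bash
python3 st.py
```

```text
t 37.85 pos [633.9 -35.8 182.7] theta 90.0 tilt [-0.03 -0.  ] F [-0.6 -0.8 -6.9] T [-0.   -0.14  0.02] grip 0.29 j [ 0.53  0.56 -0.79  1.65  0.43  1.12 -0.37]
```

Emit:
carry_out([
  [[0,0,0.001],[0,0,0],0.2],
  [[0,0,0.0015],[0,0,0],0.2],
  [[0,0,0.0015],[0,0,0],0.2],
])

```text
time_s: 38.15
position: [634.3, -35.9, 181.9]
ee_rot: [2.221, 2.221, 0.0]
contact_force: [-0.6, -1.1, -5.1]
grip_width: 0.291
```

```bash
python3 st.py
```

```text
t 38.15 pos [634.3 -35.9 181.9] theta 89.99 tilt [ 0.03 -0.02] F [-0.6 -1.1 -5.1] T [-0.1  -0.06  0.06] grip 0.291 j [ 0.53  0.56 -0.79  1.65  0.43  1.12 -0.37]
```

Contact is starting: the supported load fell from 7 to 5 N. A little more, then release.

Emit:
carry_out([
  [[0,0,0.001],[0,0,0],0.2],
  [[0,0,0.001],[0,0,0],0.2],
  [[0,0,0.001],[0,0,0],0.2],
])

```text
time_s: 38.45
position: [634.5, -36.2, 181.6]
ee_rot: [2.221, 2.22, 0.0]
contact_force: [-2.3, -3.3, 2.7]
grip_width: 0.287
```

```bash
python3 st.py
```

```text
t 38.45 pos [634.5 -36.2 181.6] theta 89.97 tilt [ 0.07 -0.06] F [-2.3 -3.3  2.7] T [-0.47  0.61 -0.01] grip 0.287 j [ 0.53  0.56 -0.79  1.65  0.43  1.12 -0.37]
```

Emit:
carry_out([
  [[0,0,0],[0,0,0],0.7],
  [[0,0,0],[0,0,0],0.7],
  [[0,0,0],[0,0,0],0.7],
  [[0,0,0],[0,0,0],0.7],
  [[0,0,0],[0,0,0],0.7],
])

```text
time_s: 38.95
position: [634.2, -35.4, 180.6]
ee_rot: [2.221, 2.222, 0.001]
contact_force: [-0.6, 0.2, -0.4]
grip_width: 0.644
```

Emit:
carry_out([
  [[0,0,-0.02],[0,0,0],0.7],
  [[0,0,-0.05],[0,0,0],0.7],
  [[0,0,-0.09],[0,0,0],0.7],
  [[0,0,-0.12],[0,0,0],0.7],
  [[0,0,-0.12],[0,0,0],0.7],
])

```text
time_s: 39.45
position: [636.4, -34.5, 305.8]
ee_rot: [2.217, 2.217, 0.011]
contact_force: [0.5, 0.1, 0.3]
grip_width: 0.7
```

```bash
python3 go.py 450 -200 300 90
```

```text
t 39.45 pos [636.4 -34.5 305.8] theta 90.01 tilt [0.53 0.02] F [0.5 0.1 0.3] T [ 0.01 -0.13  0.02] grip 0.7 j [ 0.56  0.46 -0.83  1.49  0.35  1.33 -0.3 ]
shift m [-0.1654 -0.1865  0.004 ] turn [ 0.53 -0.02  0.01] rows 5.0
```

Emit:
carry_out([
  [[-0.03,-0.03,0],[0,0,0],0.7],
  [[-0.065,-0.06,0],[0,0,0],0.7],
  [[-0.1,-0.095,0],[0,0,0],0.7],
  [[-0.13,-0.13,0],[0,0,0],0.7],
  [[-0.16,-0.16,0],[0,0,0],0.7],
])

```text
time_s: 39.95
position: [471.8, -196.9, 299.5]
ee_rot: [-2.221, -2.22, 0.002]
contact_force: [0.1, -0.9, -0.1]
grip_width: 0.7
```

Run:
```python
from ov import *
from st import st
ss={n:snapshot(n) for n in("side","top")}
save(ss["side"],"w1"); save(ss["top"],"w2"); st()
wt=(634.2,-35.5); bd=(633.7,-34.8)
b=[(rect(bd,200,60,np.radians(96.2),149),(0,255,0)),(circ(wt,30,179),(255,0,255)),(circ(wt,13,209),(255,0,255)),(circ((627.1,25.7),33,98),(0,255,255)),(rect((640,-95),62,62,.02,96),(0,255,255))]
cv2.imwrite("pics/w3.png",np.hstack([overlay(ss["side"],b,185,120,80,100,5),overlay(ss["top"],b,265,75,80,100,5)]))
cv2.imwrite("pics/w4.png",np.hstack([overlay(ss["side"],[],185,120,80,100,5),overlay(ss["top"],[],265,75,80,100,5)]))
```

```text
t 40.05 pos [ 469.5 -201.7  299.2] theta 89.37 tilt [-0.26 -0.18] F [ 0.1  0.2 -0.2] T [-0.04 -0.09  0.03] grip 0.7 j [ 1.04  0.23 -0.85  1.77  0.19  1.22  0.13]
```

View pics/w3.png

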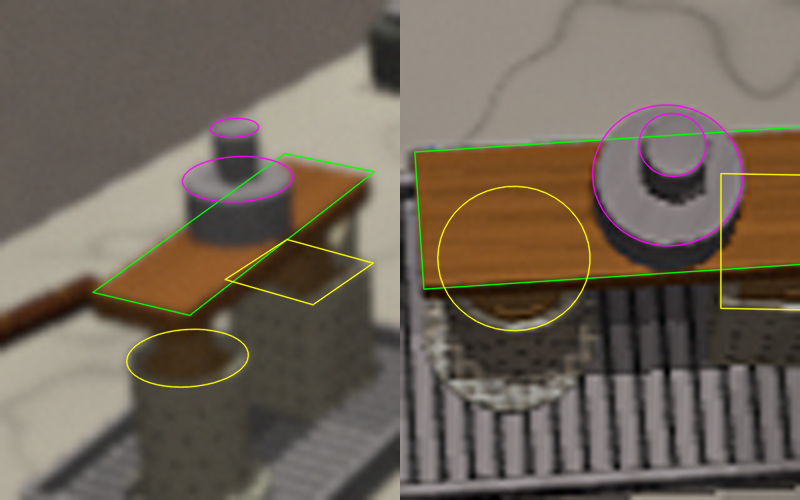

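View pics/w4.png

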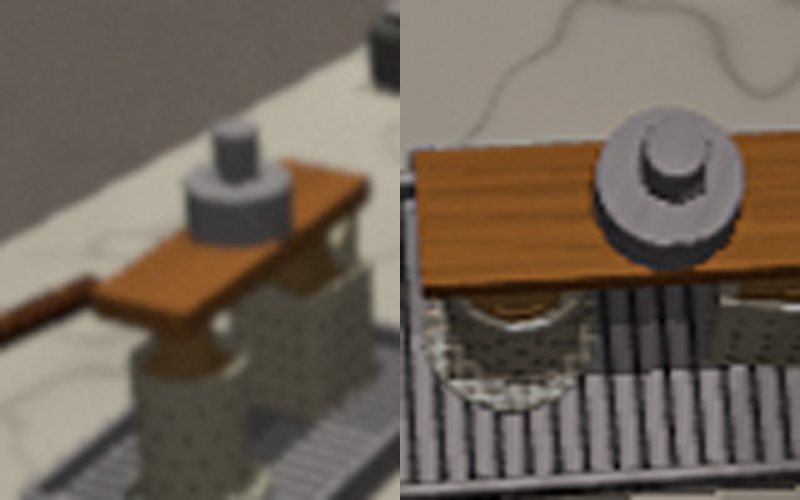

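View pics/w2.png

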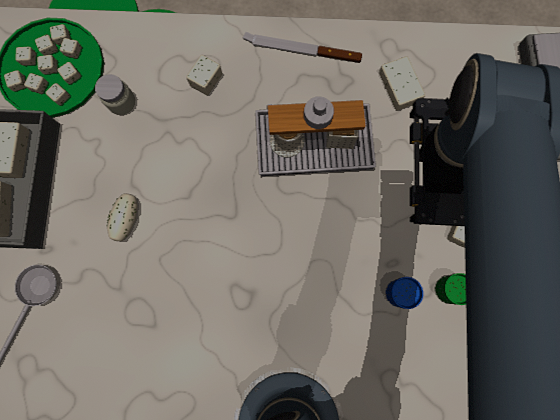

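Emit:
carry_out([
  [[0,0,0],[0,0,0],0.7],
  [[0,0,0],[0,0,0],0.7],
  [[0,0,0],[0,0,0],0.7],
  [[0,0,0],[0,0,0],0.7],
])

```text
time_s: 40.45
position: [474.8, -194.4, 300.4]
ee_rot: [-2.218, -2.224, -0.001]
contact_force: [-0.0, -0.0, 0.2]
grip_width: 0.702
```

Run:
```python
from st import *
st(); s=snapshot("side"); s2=snapshot("top")
for k in ("board_center","weight_center"):
    for q in (s,s2):
        for r in pinpoint(q,k)[:1]:
            print(k,round(r["p"],2),np.round(pix2z(q,r["location"][0]*560,r["location"][1]*420,dict(board_center=140,weight_center=179)[k]),1))
print(job_done())
```

```text
t 40.45 pos [ 474.8 -194.4  300.4] theta 90.15 tilt [0.02 0.04] F [-0.  -0.   0.2] T [ 0.04 -0.06 -0.02] grip 0.702 j [ 1.03  0.23 -0.85  1.77  0.19  1.22  0.13]
board_center 0.69 [638.1 -29.7 140. ]
board_center 0.97 [630.1 -33.7 140. ]
weight_center 0.63 [641.8 -41.5 179. ]
weight_center 0.66 [637. -35. 179.]
the job is handed in; nothing more can be done
None
```

The job is done and handed in at about 40.5 s of the 120 s allowed. The round mould stands on the mat, both followers are in their moulds, the board lies across them, and the weight sits on the middle of the board. I lowered the weight until the wrist force showed contact before letting go. I never gripped or shifted the square mould.

**Final check:** the last pictures showed everything upright and level and the arm clear, with no contact force. All poses matched what I intended to within about 1–2 pixels (roughly 2–5 mm).
- **Weight:** I released it about 1 mm from the board's estimated middle.
- **Cheeses:** the loaf looked undisturbed in the final top view. The block was hidden behind the arm there, and I saw it in place only in earlier side views.

**Disagreements:** the pinpoint network's last readings differed between the two cameras by up to 9 mm for the board and 8 mm for the weight. By camera, it put the weight about 7 mm (top) and 12 mm (side) from the board's middle. I relied on the measured arm poses and the picture overlays instead, which agreed with each other. The edge fit to the board before the weight went on also differed by about 6 mm between cameras, but the gripper partly hid the board in the side view.

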